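# Clamp a pile of flat bars in the drill vise over a fold-up stand

### The arm

A 7-joint arm with a two-finger parallel gripper is mounted at the origin on the work surface. World frame = base frame: x ahead of the robot, y to its left, z up, the work surface at z = 0. Lengths are in m, angles in rad, forces in N, time in s.
With the tool pointing down it reaches from about 0.4 to 0.85 m from the base axis. Payload 10.4 kg.
Tool frame: the origin (TCP) lies at the very end of the fingers, on their centre line; the grasp point (between the pads) lies r.hold_point_z behind it (r.hold_point_z is the distance from the TCP to the grasp point, in m); z points along the fingers, y is the direction in which the jaws open and shut (so a half turn about z gives the same grasp; the last joint's range is limited). The gripper opens to 87 mm and grips with 3 to 60 N. Pads are 19 mm wide; open, the fingers measure 117 mm over their backs; the gripper's body (75 mm by 190 mm) begins 51 mm behind the grasp point.
Start: joints at [1.092, 0.332, -0.065, 1.46, 0.022, 1.35, -0.088], TCP at [0.275, -0.561, 0.183] pointing down, gripper open.
Joint ranges: [-2.6, 2.6], [-0.5, 2.12], [-1.47, 1.34], [0.16, 2.42], [-1.27, 4.41], [0.06, 2.06], [-2.6, 2.6]. Speed limits (rad/s): [2.22, 2.22, 2.79, 2.79, 3.14, 3.14, 3.14].

### API

Orientations are given as a unit quaternion [x, y, z, w].
In Python, from bench import r gives the robot as it stands.
- The arm moves only by the tool send_rows, never from a script. Its argument "commands" is a list of rows, each a list of 7 numbers: the shift along the world's x, y, z normalised to -1 to 1, where 1 is 0.03 m, then the turn, a rotation vector about the world's x, y, z normalised to -1 to 1, where 1 is 5 degrees, then the gripper command: -1 is fully open, 1 is shut, values between are in proportion. In form: [[tx, ty, tz, ax, ay, az, jaw], ...]. A call has 1 to 10 rows; each row shifts and turns the pose as measured when the row begins; what a row does not reach is not made up. A row lasts 1/12 s, in which the tool goes at most 41.7 mm and 7.16 degrees, less where a joint would pass 70% of its speed; a pose out of reach is approached as far as the arm can. A call with a number of a shift or a turn outside -1 to 1 is refused whole. A call with a gripper value outside its range is refused whole. The fingers move at their own pace and stop on an object; "grip_force" is the grip in N (left out, the last holds). Time passes only in rows, so rows that do not move let the fingers close. It gives the time, the measured TCP pose, the force and the opening at its end, in the units of the state.
- r.read_state(): the state, without advancing time (a new reading comes with each control period).
- r.camera(name): name is "side" or "top" or "wrist"; returns the picture (420x560x3 uint8, blue, green, red); there is no depth.
- r.calibration(name): a dict with "K" (3x3 intrinsics, pixels), "dist" ([k1, k2, p1, p2, k3] as OpenCV has them; the pictures are not rectified), "R" (3x3) and "t" (3): a world point X has camera coordinates R X + t; the wrist camera has in their place "mount" (4x4, takes a point from camera to tool coordinates, whose origin is the TCP and whose axes are the flange's). Camera axes: x right, y down, z forward; pixel columns grow to the right and rows downward; lengths in m; the calibration is good to about 2 mm. A picture is of the moment at which its call begins: read the wrist's pose just before it. calibration takes no time and is no camera call.
- r.close_job(): hands the job in, once; it reports no verdict.
The state is a dict: "time": time; "joint_positions": joint angles; "joint_vel": joint speeds; "joint_torque": joint torques, N m; "ee_pos": TCP position; "eef_rot": TCP orientation; "ft_force": force on the tool from outside, world axes, zero at the start; "torque": the same for the moment, N m; "width": finger opening in m.
Only numpy, scipy, OpenCV 4.12 (cv2) and the standard library are available. Lean on these libraries where they do the work, as an engineer would, in place of code of your own. Each camera call takes 0.05 s, during which the arm holds its last target.

### The job

Get the flat bars ready for stack drilling: swing the folded stand up past upright until it leans on its stop and stands by itself, then open the vise wide enough and lay the pine backing strip across the vise bed and the stand, its end close to the end stop. Pile every aluminium bar flat on top of the strip, one straight above the other between the jaws, with their ends up against the end stop. Then crank the jaw in until the pile is clamped firmly against the fixed jaw, and leave the jar, the small tin and the screwdriver where they are.

Things in the scene. Friction and masses are not known exactly. Their poses are not given: they have to be found in the camera images.
- board: fixed plywood board (mm: x -75..110, y -150..175, 18 thick) with vise and stand. Origin on the bench top; x points from the crank past the moving jaw to the fixed jaw, y from the stand to the vise and end stop, z up. The vise's level bed, on which the pile lies, is at z 110, y 60..140. Bars go in along y, centred at x 40 (when clamped), y 8; the gap is open towards the stand.
- fixed_face (a point): foot of the fixed jaw's rubber-padded face, at bed height, mid-width (board x 50, y 100, z 110 mm). The face looks to board -x. Both jaws are 80 mm wide (y 60..140) with tops at z 157.
- jaw_face (a point): the same point on the moving jaw's face; its distance from fixed_face is the opening (0 to 60 mm), at the start 6 to 14 mm, too small for a bar.
- stop_face (a point): point on the face of the end stop, a 40 mm wide steel plate at the vise's outer side (board x 26..66, up to z 157 mm), at bed height (board x 40, y 148, z 110). It looks to board -y; the bars' ends butt against it.
- crank (a joint): vise crank, rad: 0 = jaws shut, grows as they open, 12 mm per turn; max 31. Opening turns it counter-clockwise seen from the crank end (looking along board +x): handle at the top at 0, towards board +y at pi/2. Stays where left; takes 3 N. A jaw that meets the pile (opening 20 mm, 10.5 rad) stops while the crank goes on: 6 N, plus 36 N per further turn, at most one; half a turn is firm.
- crank_axis (a point): point on the crank's axis (along board x), level with the middle of the handle: board x -120, y 100, z 85 mm.
- crank_grip (a point): middle of the crank's handle: black sleeve 14 mm thick, 52 mm long, along board x, spinning freely on its spindle, 40 mm from crank_axis. Free from above at every angle; the crank's arm is 29 mm from this point on the vise side (board +x).
- stand (a joint): angle of the fold-up stand, rad: 0 = folded flat, pointing to board -y; 1.571 = upright; 1.781 = leaning on its stop, a little towards the vise, where its weight keeps it. Left short of upright it falls back. Weight 280 g.
- stand_hinge (a point): middle of the stand's hinge line (along board x): board x 40, y -120, z 30 mm.
- stand_bar (a point): middle of the stand's round crossbar: 16 mm thick, 108 mm long, along board x, free for 84 mm between its two legs, 73.6 mm from stand_hinge. Folded it is 30 mm above the bench, beyond the plywood's end; at the stop its top is level with the vise bed and carries the outer ends of strip and bars.
- backer: pine backing strip, 280 x 16 x 10 mm, 50 g, lying flat; origin at the centre of its underside, x along its length, z up.
- bar1: aluminium flat bar, 280 x 20 x 8 mm, 120 g (+-30 %), lying flat; origin at the centre of its underside, x along its length, z up. Two to four of the four are there (absent ones read None from the start); all are alike.
- bar2: aluminium flat bar, 280 x 20 x 8 mm, 120 g (+-30 %), lying flat; origin at the centre of its underside, x along its length, z up. Two to four of the four are there (absent ones read None from the start); all are alike.
- bar3: aluminium flat bar, 280 x 20 x 8 mm, 120 g (+-30 %), lying flat; origin at the centre of its underside, x along its length, z up. Two to four of the four are there (absent ones read None from the start); all are alike.
- bar4: aluminium flat bar, 280 x 20 x 8 mm, 120 g (+-30 %), lying flat; origin at the centre of its underside, x along its length, z up. Two to four of the four are there (absent ones read None from the start); all are alike.
- jar: bystander: amber glass jar with lid, 72 mm across, 100 mm tall; origin under its centre.
- grease_tin: bystander: small round steel tin, 60 mm across, 45 mm tall; origin under its centre.
- screwdriver: bystander: screwdriver 0.16 m long lying on the bench near the robot; origin near its middle, x along it.
- jaw: the moving jaw (iron block with rubber pad, 80 mm wide, 31 mm thick, top at z 157); origin on its face, 25 mm below the bed.

How it is judged:
On the way, in this order (a step that is already met when the one before it is completed fails the run):
1. the stand leans on its stop by itself, not touched by the fingers (value of joint stand above 1.7 rad and contact force between the fingers and stand below 0.1 N), for 0.5 s.
2. the backing strip lies on the vise bed and the stand between the jaws, let go (x of backer in the frame of board between 0.028 and 0.052 m and y of backer in the frame of board between -0.012 and 0.014 m and z of backer in the frame of board between 0.106 and 0.124 m and angle between the x axis of backer and the y axis of board, either way round below 0.06 rad and angle between the z axis of backer and the z axis of board, either way round below 0.05 rad and value of joint stand above 1.7 rad and contact force between the fingers and backer below 0.1 N), for 0.3 s.
At the end, for the whole second after the job is handed in: Stand on its stop (over 1.70 rad). Strip flat at the bottom, centre line +-12 mm, within 20 mm of the stop. Every bar flat on it, under the jaw tops, along the gap (0.06 rad), within 4 mm of the clamped line, end within 9 mm of the end stop, at rest; the jaw presses on the pile with over 8 N (value of joint stand above 1.7 rad and x of backer in the frame of board between 0.028 and 0.052 m and y of backer in the frame of board between -0.012 and 0.014 m and z of backer in the frame of board between 0.106 and 0.124 m and angle between the x axis of each of backer, bar1, bar2, bar3, bar4 and the y axis of board, either way round below 0.06 rad and angle between the z axis of each of backer, bar1, bar2, bar3, bar4 and the z axis of board, either way round below 0.05 rad and x of bar1 in the frame of board between 0.036 and 0.044 m and y of bar1 in the frame of board between -0.001 and 0.013 m and z of bar1 in the frame of board between 0.1165 and 0.1555 m and linear speed of each of bar1, bar2, bar3, bar4 below 0.02 m/s and x of bar2 in the frame of board between 0.036 and 0.044 m and y of bar2 in the frame of board between -0.001 and 0.013 m and z of bar2 in the frame of board between 0.1165 and 0.1555 m and x of bar3 in the frame of board between 0.036 and 0.044 m and y of bar3 in the frame of board between -0.001 and 0.013 m and z of bar3 in the frame of board between 0.1165 and 0.1555 m and x of bar4 in the frame of board between 0.036 and 0.044 m and y of bar4 in the frame of board between -0.001 and 0.013 m and z of bar4 in the frame of board between 0.1165 and 0.1555 m and contact force between jaw and anything else above 8 N); the robot touches nothing.
It fails at once if the jar is knocked over or shifted by more than 30 mm (distance of jar from where it was at the start of the episode above 0.03 m).
It fails at once if the small tin is knocked over or shifted by more than 30 mm (distance of grease_tin from where it was at the start of the episode above 0.03 m).
It fails at once if the screwdriver is knocked over or shifted by more than 30 mm (distance of screwdriver from where it was at the start of the episode above 0.03 m).
Of bar1, bar2, bar3, bar4 only 2 to 4 are there at a start; the rules pass over those that are not, and their reading is None.
At some moment in a run one of bar1, bar2, bar3, bar4 may be knocked a few centimetres aside while the robot is not near it.
It also fails if it takes over 210 s, if anything falls off the work surface, if the arm or the gripper's body presses on something with over 40 N, if the wrist force passes 120 N, or if a joint passes its speed limit or range.

## Working session

There is one attempt and no reset: what is moved stays moved. The work goes in short steps, Python scripts to look and compute and a tool call to move; the robot and the scene stay as the last step left them, time stands still between calls to the robot, and variables do not carry over. Pictures are saved under pics/ and viewed, and the job is handed in when it is done.

Besides the shell and the picture viewer there is one more tool, called after "Request:" as name(argument=value, ...), one argument or row to a line, values as JSON. send_rows: Moves the arm, as the interface text tells. Scaled input: -1 to 1 covers 0.03 m each way for a shift and 5 degrees each way for a turn. Its arguments: {"type":"object","properties":{"commands":{"type":"array"},"grip_force":{"type":"number"}},"required":["commands"]}

```bash
ls; mkdir -p pics
cat > h.py <<'E'
from bench import r
import numpy as np, cv2
from scipy.spatial.transform import Rotation as Ro
def snap(n,f):
    im=r.camera(n); cv2.imwrite('pics/'+f,im); return im
E
python3 - <<'E'
from h import *
s=r.read_state(); print(s, r.hold_point_z)
for n in ('side','top','wrist'):
    snap(n,n+'0.png'); print(n,r.calibration(n))
E
```

```text
pics
{'time': 0.0, 'joint_positions': array([ 1.09239201,  0.33284608, -0.06473399,  1.46093881,  0.02159223,
        1.34992597, -0.08846374]), 'joint_vel': array([-5.57642646e-04,  1.19321523e-04,  1.41136103e-03,  4.96916846e-04,
       -1.21906494e-03, -9.23929760e-05,  5.81061561e-04]), 'joint_torque': array([-3.82087173e-04, -6.23251820e+01,  2.43303704e-02, -3.89907646e+01,
       -6.12981780e-02,  3.95247561e-02,  1.64611438e-04]), 'ee_pos': array([ 0.27492937, -0.56077984,  0.18267138]), 'eef_rot': array([ 9.74132368e-01,  2.25977043e-01, -1.84572520e-04, -6.87059385e-04]), 'ft_force': array([ 0.77601399, -0.51257061, -0.42863536]), 'torque': array([ 0.03022977,  0.01080881, -0.00380453]), 'width': 0.08706970766387681} 0.0187
side {'K': array([[409.47654744,   0.        , 275.54803381],
       [  0.        , 409.47654744, 213.50850016],
       [  0.        ,   0.        ,   1.        ]]), 'dist': array([-0.11325429,  0.        ,  0.        ,  0.        ,  0.        ]), 'R': array([[-0.99905841, -0.03971829, -0.01745713],
       [-0.01894918,  0.76143568, -0.64796345],
      
[... 444 characters left out ...]
     [ 0.10725763, -0.01098775, -0.99417054]]), 't': array([-0.01371729,  0.59312579,  1.48879454])}
wrist {'K': array([[351.87164481,   0.        , 275.66998514],
       [  0.        , 351.87164481, 204.10390373],
       [  0.        ,   0.        ,   1.        ]]), 'dist': array([-0.08419132,  0.        ,  0.        ,  0.        ,  0.        ]), 'mount': array([[-8.85714574e-05, -9.53559419e-01, -3.01204958e-01,
         8.29558402e-02],
       [ 9.99999892e-01, -2.22141767e-04,  4.09202849e-04,
        -8.89063109e-05],
       [-4.57109433e-04, -3.01204889e-01,  9.53559335e-01,
        -2.02672328e-01],
       [ 0.00000000e+00,  0.00000000e+00,  0.00000000e+00,
         1.00000000e+00]])}
```

View pics/top0.png

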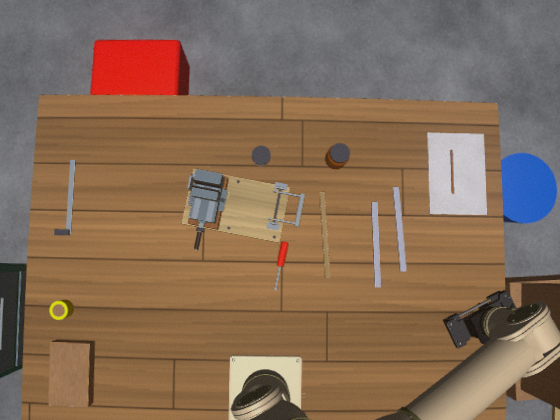

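View pics/side0.png

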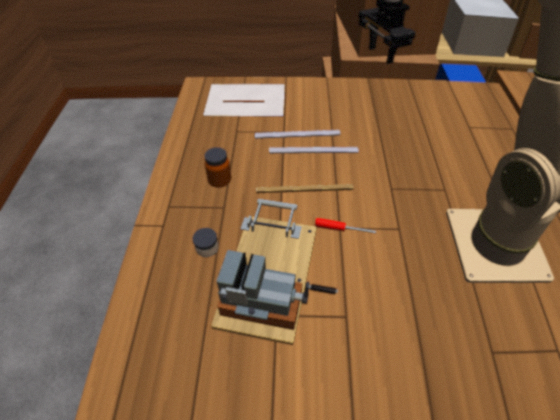

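View pics/wrist0.png

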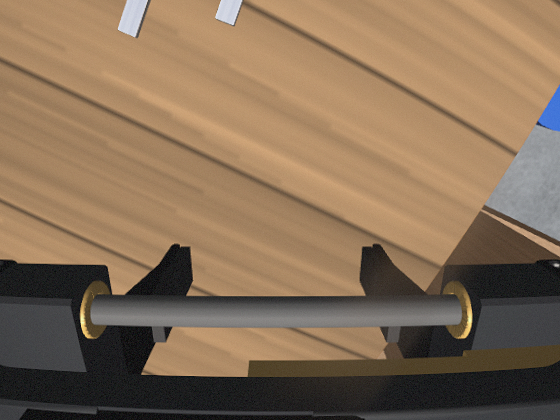

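The top view shows the vise at (205,195), the stand crossbar at (300,208), the strip at (325,235), two bars at (376,245) and (399,230), the screwdriver at (282,262), the tin at (261,155) and the jar at (338,155). The side view agrees, and both show two bars. Next I'll zoom in.

```bash
cat >> h.py <<'E'
def ray(n,uv,cal=None,s=None):
    c=cal or r.calibration(n)
    p=cv2.undistortPoints(np.array(uv,float).reshape(-1,1,2),c['K'],c['dist']).reshape(-1,2)
    d=np.c_[p,np.ones(len(p))]
    if n=='wrist':
        s=s or r.read_state()
        M=np.eye(4);M[:3,:3]=Ro.from_quat(s['eef_rot']).as_matrix();M[:3,3]=s['ee_pos']
        T=M@c['mount']; return np.repeat(T[:3,3][None],len(p),0), d@T[:3,:3].T
    C=-c['R'].T@c['t']; return np.repeat(C[None],len(p),0), d@c['R']
def onz(n,uv,z,s=None):
    o,d=ray(n,uv,s=s); return o+d*((z-o[:,2])/d[:,2])[:,None]
def proj(n,X,s=None):
    c=r.calibration(n); X=np.array(X,float).reshape(-1,3)
    if n=='wrist':
        s=s or r.read_state()
        M=np.eye(4);M[:3,:3]=Ro.from_quat(s['eef_rot']).as_matrix();M[:3,3]=s['ee_pos']
        T=np.linalg.inv(M@c['mount']); R,t=T[:3,:3],T[:3,3]
    else: R,t=c['R'],c['t']
    return cv2.projectPoints(X,cv2.Rodrigues(R)[0],t,c['K'],c['dist'])[0].reshape(-1,2)
def crop(im,x0,y0,x1,y1,k,f):
    cv2.imwrite('pics/'+f,cv2.resize(im[y0:y1,x0:x1],None,fx=k,fy=k,interpolation=cv2.INTER_CUBIC))
E
python3 - <<'E'
from h import *
im=cv2.imread('pics/top0.png'); crop(im,170,140,320,280,5,'c_top.png')
im2=cv2.imread('pics/side0.png'); crop(im2,190,180,350,345,5 if 0 else 4,'c_side.png')
hsv=cv2.cvtColor(im,cv2.COLOR_BGR2HSV)
for y,x in [(245,376),(230,399),(235,325),(200,190)]: print(hsv[y,x-3:x+4].tolist())
E
```

```text
[[0, 10, 152], [120, 25, 186], [125, 24, 188], [122, 24, 189], [122, 24, 183], [122, 23, 186], [13, 70, 157]]
[[12, 64, 143], [129, 11, 166], [117, 24, 189], [122, 22, 187], [120, 22, 186], [124, 22, 183], [178, 18, 169]]
[[17, 97, 158], [19, 90, 165], [18, 107, 160], [17, 110, 160], [18, 101, 166], [17, 117, 166], [16, 131, 166]]
[[20, 95, 179], [18, 79, 174], [107, 26, 155], [107, 39, 136], [105, 33, 124], [95, 15, 105], [107, 36, 133]]
```

View pics/c_top.png

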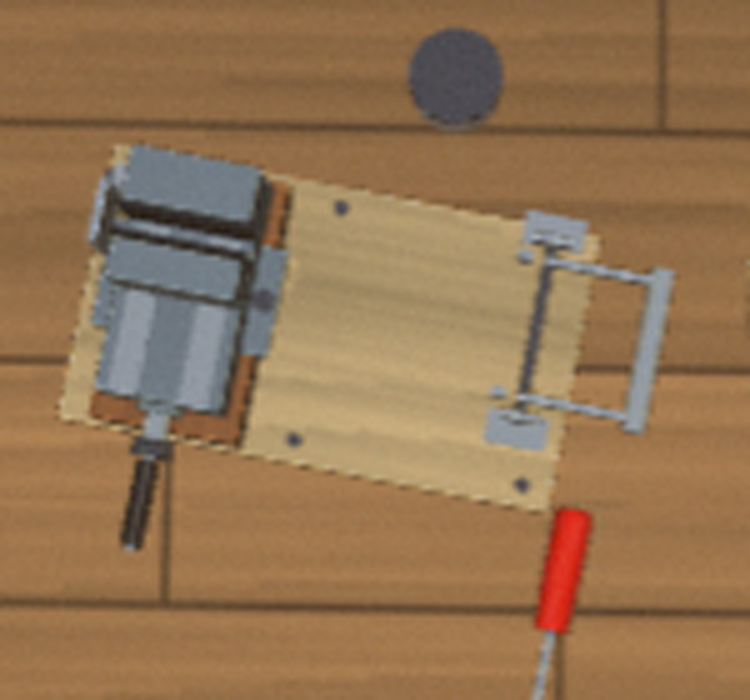

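View pics/c_side.png

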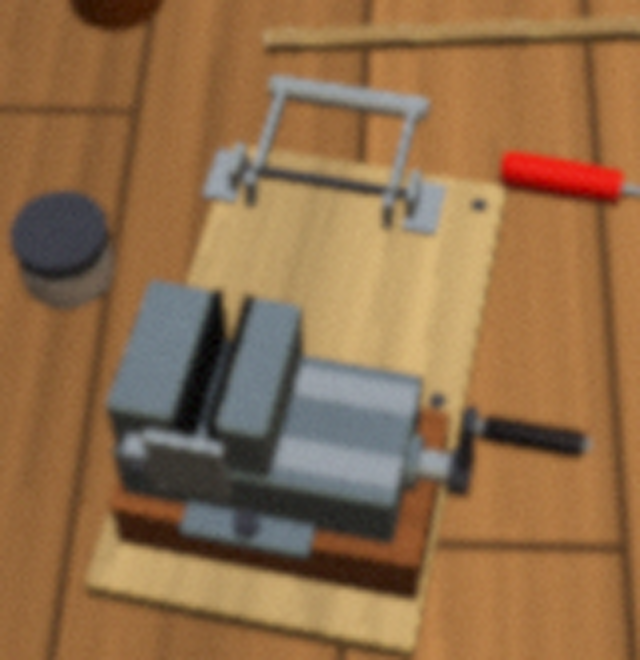

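```bash
cat > fit.py <<'E'
from h import *
from scipy.optimize import least_squares
def bw(p,X):  # board->world
    X=np.array(X,float).reshape(-1,3); c,s=np.cos(p[2]),np.sin(p[2])
    return np.c_[p[0]+c*X[:,0]-s*X[:,1], p[1]+s*X[:,0]+c*X[:,1], X[:,2]]
E
python3 - <<'E'
from fit import *
obs=[]
T=lambda x,y:(170+x/5-.4,140+y/5-.4)
S=lambda x,y:(190+x/4-.375,180+y/4-.375)
obs+=[('top',T(60,418),(-.075,.175,.018)),('top',T(600,237),(.110,-.150,.018)),('top',T(547,512),(-.075,-.150,.018)),('top',T(118,145),(.110,.175,.018)),
('top',T(648,352),(.040,-.1936,.038)),
('side',S(87,588),(.110,.175,.018)),('side',S(418,650),(-.075,.175,.018)),('side',S(505,187),(-.075,-.150,.018)),
('side',S(347,96),(.040,-.1936,.038))]
def f(p): return np.concatenate([(proj(n,bw(p,X))[0]-uv) for n,uv,X in obs])
q=least_squares(f,[.6,.1,0],loss='soft_l1'); print(q.x,np.degrees(q.x[2])); print(f(q.x).reshape(-1,2).round(1))
np.save('board.npy',q.x)
for nm,X in dict(hinge=(.04,-.12,.03),bar=(.04,-.1936,.03),axis=(-.12,.1,.085),ff=(.05,.1,.11),stop=(.04,.148,.11),final=(.04,.008,.118)).items(): print(nm,bw(q.x,X)[0].round(4))
im=cv2.imread('pics/top0.png');hsv=cv2.cvtColor(im,cv2.COLOR_BGR2HSV)
m=cv2.inRange(hsv,(100,8,140),(150,45,215)); m[:,:345]=0;m[:,420:]=0;m[:170]=0;m[300:]=0
for nm,mm in (('alu',m),):
    for c in cv2.findContours(mm,0,1)[0]:
        if cv2.contourArea(c)<150: continue
        W=onz('top',c.reshape(-1,2),.008)[:,:2]
        (a,b),(w,h),an=cv2.minAreaRect((W*1000).astype(np.float32)); box=cv2.boxPoints(((a,b),(w,h),an))
        l=W-W.mean(0); u=np.linalg.svd(l,full_matrices=False)[2][0]
        print(nm,a,b,w,h,np.degrees(np.arctan2(u[1],u[0])))
# backer: saturation contrast?
crop(im,310,170,430,300,5,'c_bars.png')
E
```

```text
[ 0.57722415  0.09737722 -0.17189976] -9.849130873488356
[[-1.3 -0.2]
 [-0.5 -0.9]
 [-0.2 -0.3]
 [-1.3 -0.8]
 [-0.3 -1.1]
 [ 0.3 -1.1]
 [ 0.2 -0.1]
 [ 1.1 -0.7]
 [ 1.  -1.6]]
hinge [ 0.5961 -0.0277  0.03  ]
bar [ 0.5835 -0.1002  0.03  ]
axis [0.4761 0.2164 0.085 ]
ff [0.6436 0.1874 0.11  ]
stop [0.642  0.2364 0.11  ]
final [0.618  0.0984 0.118 ]
alu 475.9214782714844 -356.1116638183594 275.24273681640625 18.430299758911133 -177.9069721664963
alu 527.8963012695312 -435.1499328613281 275.5744323730469 19.36859130859375 -175.50810165024845
```

View pics/c_bars.png

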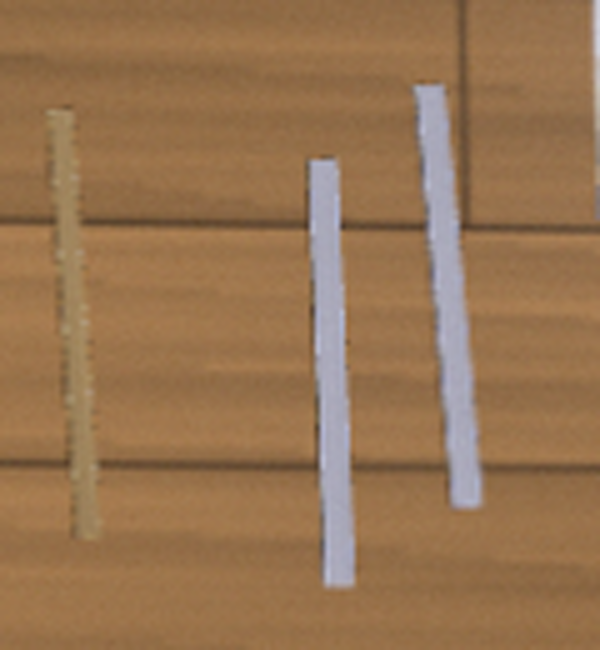

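Request:
send_rows(
  commands=[
    [0.2, 0.5, 0.6, 0, 0, 1, -1],
    [0.2, 0.6, 0.6, 0, 0, 1, -1],
    [0.3, 0.7, 0.6, 0, 0, 1, -1],
    [0.3, 0.7, 0.6, 0, 0, 1, -1],
    [0.3, 0.7, 0.6, 0, 0, 1, -1],
    [0.3, 0.7, 0.3, 0, 0, 1, -1],
    [0.3, 0.7, 0.2, 0, 0, 1, -1],
    [0.3, 0.7, 0.2, 0, 0, 1, -1],
    [0.3, 0.7, 0.2, 0, 0, 1, -1],
    [0.3, 0.7, 0, 0, 0, 1, -1],
  ],
  grip_force=10,
)

```text
time: 0.98
ee_pos: [0.3556, -0.3529, 0.3001]
eef_rot: [0.778, 0.628, -0.005, -0.003]
ft_force: [0.7, -1.1, -0.3]
width: 0.0872
```

Request:
send_rows(
  commands=[
    [0.3, 0.7, 0.2, 0, 0, 1, -1],
    [0.3, 0.7, 0.2, 0, 0, 1, -1],
    [0.3, 0.7, 0.2, 0, 0, 1, -1],
    [0.3, 0.7, 0.2, 0, 0, 1, -1],
    [0.3, 0.7, 0.2, 0, 0, 1, -1],
    [0.3, 0.7, 0.2, 0, 0, 1, -1],
    [0.3, 0.7, 0.2, 0, 0, 1, -1],
    [0.3, 0.7, 0.2, 0, 0, 1, -1],
    [0.3, 0.7, 0.2, 0, 0, 1, -1],
    [0.3, 0.7, 0, 0, 0, 1, -1],
  ],
)

```text
time: 1.82
ee_pos: [0.4472, -0.1308, 0.3555]
eef_rot: [0.42, 0.908, -0.007, -0.001]
ft_force: [-0.6, -0.2, 1.3]
width: 0.0872
```

Request:
send_rows(
  commands=[
    [0.3, 0.7, 0, 0, 0, 1, -1],
    [0.3, 0.7, 0, 0, 0, 1, -1],
    [0.3, 0.7, 0, 0, 0, 1, -1],
    [0.3, 0.7, 0, 0, 0, 1, -1],
    [0.3, 0.7, 0, 0, 0, 1, -1],
    [0.3, 0.7, 0, 0, 0, 1, -1],
    [0.3, 0.7, 0, 0, 0, 1, -1],
    [0.3, 0.7, 0, 0, 0, 1, -1],
    [0.3, 0.7, 0, 0, 0, 0, -1],
    [0, 0, 0, 0, 0, 0, -1],
  ],
)

```text
time: 2.65
ee_pos: [0.5302, 0.0728, 0.3547]
eef_rot: [0.061, 0.998, -0.006, 0.001]
ft_force: [0.7, 0.5, 0.2]
width: 0.087
```

Run:
```python
from h import *
s=r.read_state(); import json; print(s['ee_pos'],s['joint_positions'])
snap('wrist','w1.png'); json.dump({k:np.array(s[k]).tolist() for k in('ee_pos','eef_rot')},open('w1.json','w'))
```

```text
[0.53023488 0.07282751 0.35466087] [ 0.42743203  0.16495996 -0.75941293  1.35282384  0.1267296   1.66993841
  1.13643019]
```

View pics/w1.png

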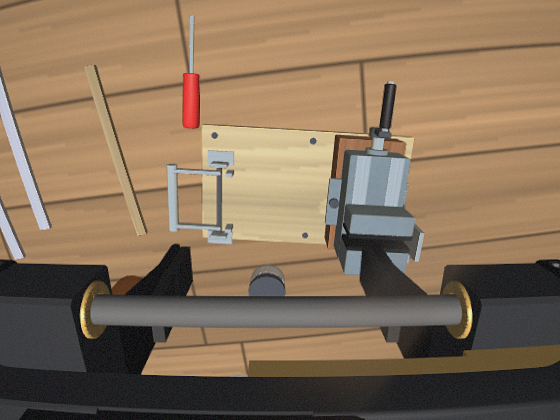

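The wrist view shows the whole board: its corners at (203,124) and (413,138), the crossbar at (172,197), and the handle at (388,105). I'll zoom in to refine the fit.

Run:
```python
from h import *
im=cv2.imread('pics/w1.png'); crop(im,160,110,320,250,5,'w1a.png'); crop(im,320,70,440,280,4 if 0 else 3,'w1b.png')
```

```text
(no output)
```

View pics/w1a.png

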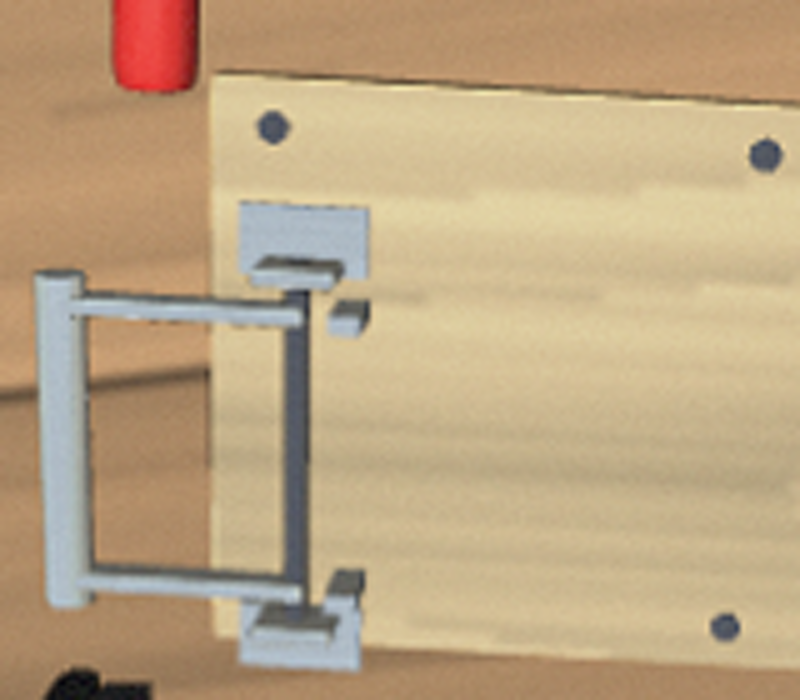

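View pics/w1b.png

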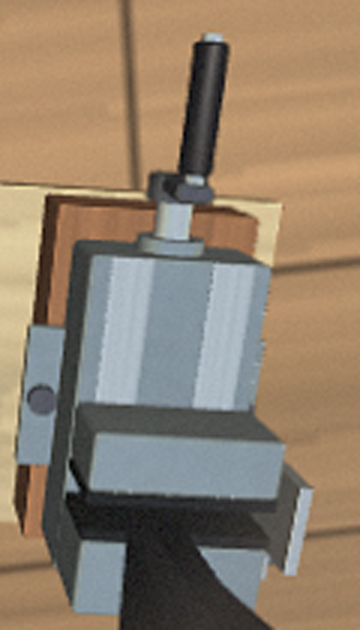

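Run:
```python
from fit import *
import json
s1=json.load(open('w1.json'))
W=lambda x,y:(160+x/5-.4,110+y/5-.4)
V=lambda x,y:(320+x/3-.33,70+y/3-.33)
obs=[(W(212,73),(-.075,-.150,.018)),(W(214,636),(.110,-.150,.018)),(V(281,203),(-.075,.175,.018)),
(W(297,444),(.04,-.12,.030)),
]
# crossbar mid: avg of both sides of the bar
obs+=[(W(66,440),(.04,-.1936,.030))]
def f(p): return np.concatenate([(proj('wrist',bw(p,X),s1)[0]-uv) for uv,X in obs])
q=least_squares(f,np.load('board.npy'),loss='soft_l1'); print(q.x,np.degrees(q.x[2])); print(f(q.x).reshape(-1,2).round(1))
p0=np.load('board.npy'); p=(q.x*2+p0)/3; print(p); np.save('board2.npy',p)
T=lambda x,y:(170+x/5-.4,140+y/5-.4)
S=lambda x,y:(190+x/4-.375,180+y/4-.375)
hs=[('wrist',V(203,108)),('top',T(139,500)),('side',S(532,436))]
for th in np.arange(3,7.5,.2):
    e=[np.linalg.norm(proj(n,bw(p,(-.12,.1+.04*np.sin(th),.085+.04*np.cos(th))),s1)[0]-uv) for n,uv in hs]
    print(round(th,2),np.round(e,1))
for nm,X in dict(hinge=(.04,-.12,.03),bar=(.04,-.1936,.03),axis=(-.12,.1,.085),ff=(.05,.1,.11),stop=(.04,.148,.11),final=(.04,.008,.118)).items(): print(nm,bw(p,X)[0].round(4))
```

```text
[ 0.57808386  0.09582413 -0.1784445 ] -10.224116517819445
[[-0.5 -0.2]
 [-0.3 -0. ]
 [ 0.7 -0.1]
 [ 0.1  1.5]
 [ 0.  -0.4]]
[ 0.57779729  0.09634183 -0.17626292]
3.0 [ 9.   0.4 22.4]
3.2 [14.6  2.7 19.1]
3.4 [19.9  5.1 15.7]
3.6 [24.7  7.3 12. ]
3.8 [28.8  9.3  8.4]
4.0 [32.2 10.9  4.9]
4.2 [34.5 12.1  1.9]
4.4 [35.8 12.9  2. ]
4.6 [35.9 13.1  4.3]
4.8 [34.8 12.9  6.2]
5.0 [32.4 12.1  7.4]
5.2 [28.8 10.8  8. ]
5.4 [24.1  9.1  7.9]
5.6 [18.4  7.   7. ]
5.8 [12.1  4.6  5.3]
6.0 [5.3 2.  3.1]
6.2 [1.5 0.7 1.1]
6.4 [8.  3.3 3.7]
6.6 [13.9  5.8  7.5]
6.8 [18.9  8.  11.4]
7.0 [22.8  9.9 15.4]
7.2 [25.4 11.4 19.2]
7.4 [26.7 12.4 22.7]
hinge [ 0.5961 -0.0288  0.03  ]
bar [ 0.5832 -0.1013  0.03  ]
axis [0.4772 0.2158 0.085 ]
ff [0.6446 0.186  0.11  ]
stop [0.6431 0.235  0.11  ]
final [0.6186 0.0972 0.118 ]
```

Run:
```python
from fit import *
print('strip ends',onz('top',[(310+61/5-.4,170+110/5-.4),(310+87/5-.4,170+538/5-.4)],.010).round(4))
print('tin',onz('top',[(261,155)],.045),'jar',onz('top',[(340,152)],.1))
p=np.load('board2.npy')
for n in('wrist','top','side'): pass
for th in (0,.5,1,1.5,1.571,1.781,1.85): print(th,bw(p,(.04,-.12-.0736*np.cos(th),.03+.0736*np.sin(th)))[0].round(4))
```

```text
strip ends [[ 0.6447 -0.1775  0.01  ]
 [ 0.3655 -0.1956  0.01  ]]
tin [[0.75604886 0.02435108 0.045     ]] jar [[ 0.7584035  -0.22346787  0.1       ]]
0 [ 0.5832 -0.1013  0.03  ]
0.5 [ 0.5848 -0.0924  0.0653]
1 [ 0.5892 -0.068   0.0919]
1.5 [ 0.5952 -0.0339  0.1034]
1.571 [ 0.5961 -0.0288  0.1036]
1.781 [ 0.5988 -0.0137  0.102 ]
1.85 [ 0.5997 -0.0088  0.1007]
```

Request:
send_rows(
  commands=[
    [0.2, -0.6, -0.3, 0.14, 0, -0.3, -0.15],
    [0.2, -0.6, -0.8, 0, 0, -0.3, -0.15],
    [0.2, -0.6, -0.8, 0, 0, 0, -0.15],
    [0.2, -0.6, -0.8, 0, 0, 0, -0.15],
    [0.2, -0.6, -0.8, 0, 0, 0, -0.15],
    [0.2, -0.6, -0.8, 0, 0, 0, -0.15],
    [0.2, -0.6, -0.8, 0, 0, 0, -0.15],
    [0.2, -0.6, -0.8, 0, 0, 0, -0.15],
    [0.2, -0.6, -0.8, 0, 0, 0, -0.15],
    [0, 0, 0, 0, 0, 0, -0.15],
  ],
)

```text
time: 3.53
ee_pos: [0.5797, -0.1145, 0.1437]
eef_rot: [0.099, 0.995, -0.003, 0.002]
ft_force: [-1.4, -0.5, -1.1]
width: 0.0506
```

Request:
send_rows(
  commands=[
    [0.1, 0.4, 0, 0, 0, 0.26, -0.15],
    [0, 0, 0, 0, 0, 0, -0.15],
    [0, 0, -0.8, 0, 0, 0, -0.15],
    [0, 0, -0.8, 0, 0, 0, -0.15],
    [0, 0, -0.8, 0, 0, 0, -0.15],
    [0, 0, 0, 0, 0, 0, -0.15],
  ],
)

```text
time: 4.03
ee_pos: [0.5837, -0.1035, 0.0739]
eef_rot: [0.088, 0.996, -0.003, 0.005]
ft_force: [0.0, 0.4, -0.4]
width: 0.0499
```

Request:
send_rows(
  commands=[
    [0, 0.1, -0.7, 0, 0, 0, -0.15],
    [0, 0, -0.7, 0, 0, 0, -0.15],
    [0, 0, -0.5, 0, 0, 0, -0.15],
    [0, 0, -0.15, 0, 0, 0, -0.15],
    [0, 0, 0, 0, 0, 0, -0.15],
  ],
)

```text
time: 4.45
ee_pos: [0.5884, -0.0975, 0.0203]
eef_rot: [0.087, 0.996, -0.004, 0.01]
ft_force: [0.4, -0.7, 0.7]
width: 0.0503
```

Run:
```python
from fit import *
a=snap('wrist','w2.png'); b=snap('side','s2.png'); crop(b,180,100,380,260,3,'s2c.png')
```

```text
(no output)
```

View pics/w2.png

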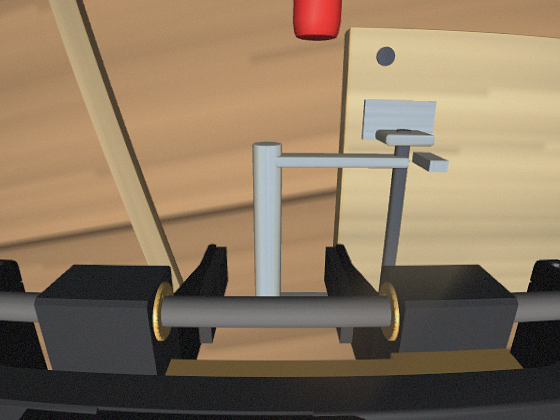

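View pics/s2c.png

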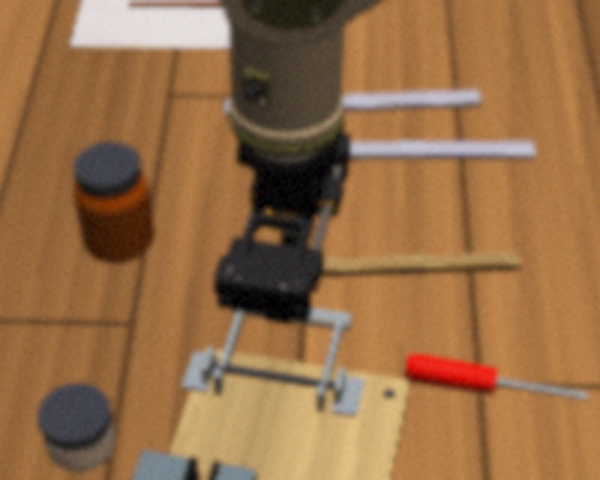

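Request:
send_rows(
  commands=[
    [-0.15, -0.13, 0, 0.1, 0.2, 0, -0.15],
    [0, 0, -0.3, 0, 0, 0, -0.15],
    [0, 0, 0, 0, 0, 0, -0.15],
  ],
)

```text
time: 4.8
ee_pos: [0.5864, -0.1024, 0.0157]
eef_rot: [0.087, 0.996, -0.0, 0.003]
ft_force: [0.6, 0.5, 0.3]
width: 0.0501
```

Request:
send_rows(
  commands=[
    [0, 0, 0, 0, 0, 0, 0.4],
    [0, 0, 0, 0, 0, 0, 0.7],
    [0, 0, 0, 0, 0, 0, 0.9],
    [0, 0, 0, 0, 0, 0, 1],
    [0, 0, 0, 0, 0, 0, 1],
    [0, 0, 0, 0, 0, 0, 1],
  ],
  grip_force=8,
)

```text
time: 5.3
ee_pos: [0.5869, -0.1029, 0.0163]
eef_rot: [0.087, 0.996, -0.0, 0.004]
ft_force: [0.3, 0.5, -0.7]
width: 0.0179
```

Request:
send_rows(
  commands=[
    [0, 0.03, 0.36, 0, 0, 0, 1],
    [0.02, 0.08, 0.36, 0, 0, 0, 1],
    [0.02, 0.13, 0.34, 0, 0, 0, 1],
    [0.03, 0.18, 0.32, 0, 0, 0, 1],
    [0.04, 0.22, 0.29, 0, 0, 0, 1],
  ],
)

```text
time: 5.72
ee_pos: [0.5893, -0.0832, 0.0703]
eef_rot: [0.088, 0.996, -0.0, 0.003]
ft_force: [0.5, 0.6, 1.0]
width: 0.0007
```

Run:
```python
from fit import *
a=snap('wrist','w3.png'); b=snap('side','s3.png'); crop(b,180,100,380,260,3,'s3c.png')
```

```text
(no output)
```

View pics/w3.png

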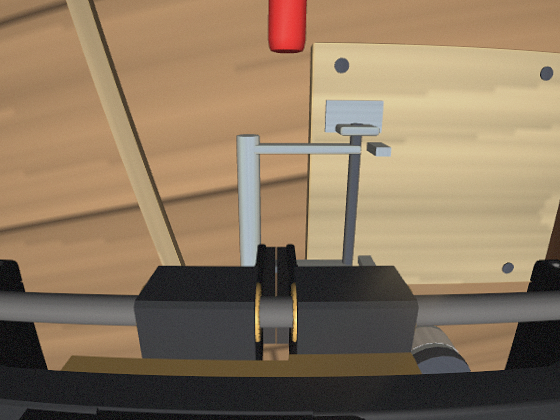

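View pics/s3c.png

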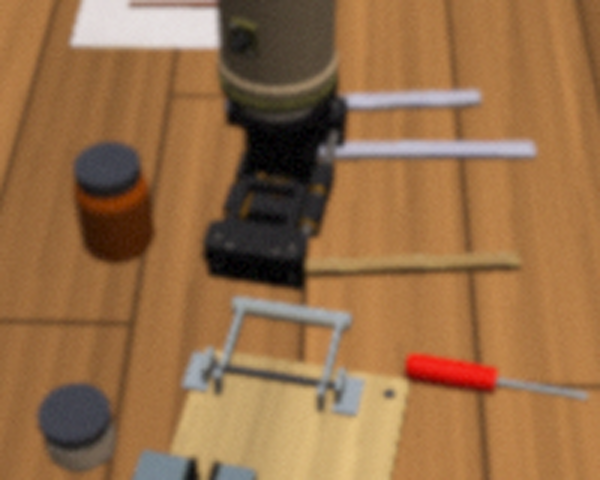

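Request:
send_rows(
  commands=[
    [-0.1, -0.5, 0, 0, 0, 0, -0.15],
    [0, -0.1, 0, 0, 0, 0, -0.15],
    [0, 0, 0, 0, 0, 0, -0.15],
    [0, 0, 0, 0, 0, 0, -0.15],
  ],
)

```text
time: 6.15
ee_pos: [0.5877, -0.0984, 0.0715]
eef_rot: [0.086, 0.996, 0.0, 0.005]
ft_force: [1.0, -0.3, -0.7]
width: 0.0194
```

Request:
send_rows(
  commands=[
    [-0.06, -0.1, 0, 0, 0.1, 0, -0.15],
    [0, 0, 0, 0, 0, 0, -0.15],
    [0, 0, 0, 0, 0, 0, -0.15],
    [0, 0, -0.6, 0, 0, 0, -0.15],
    [0, 0, -0.6, 0, 0, 0, -0.15],
    [0, 0, -0.5, 0, 0, 0, -0.15],
    [0, 0, 0, 0, 0, 0, -0.15],
  ],
)

```text
time: 6.73
ee_pos: [0.5864, -0.0996, 0.0187]
eef_rot: [0.085, 0.996, 0.0, 0.0]
ft_force: [-1.8, -0.4, -0.1]
width: 0.0497
```

Request:
send_rows(
  commands=[
    [-0.05, -0.06, -0.35, 0, 0, 0, -0.15],
    [0, 0, 0, 0, 0, 0, -0.15],
    [0, 0, 0, 0, 0, 0, 0.1],
  ],
)

```text
time: 6.98
ee_pos: [0.5851, -0.1009, 0.008]
eef_rot: [0.085, 0.996, 0.0, 0.0]
ft_force: [0.9, -0.5, -0.1]
width: 0.0477
```

Request:
send_rows(
  commands=[
    [0, 0, 0, 0, 0, 0, 1],
    [0, 0, 0, 0, 0, 0, 1],
    [0, 0, 0, 0, 0, 0, 1],
    [0, 0, 0, 0, 0, 0, 1],
    [0, 0, 0, 0, 0, 0, 1],
    [0, 0, 0, 0, 0, 0, 1],
    [0, 0, 0, 0, 0, 0, 1],
    [0, 0, 0, 0, 0, 0, 1],
  ],
  grip_force=25,
)

```text
time: 7.65
ee_pos: [0.587, -0.1012, 0.0112]
eef_rot: [0.085, 0.996, -0.0, 0.002]
ft_force: [0.6, 0.1, 0.3]
width: 0.0026
```

Run:
```python
from fit import *
a=snap('wrist','w4.png'); b=snap('side','s4.png'); crop(b,180,100,380,260,3,'s4c.png')
print(r.read_state()['width'])
```

```text
0.0008701305307429985
```

View pics/w4.png

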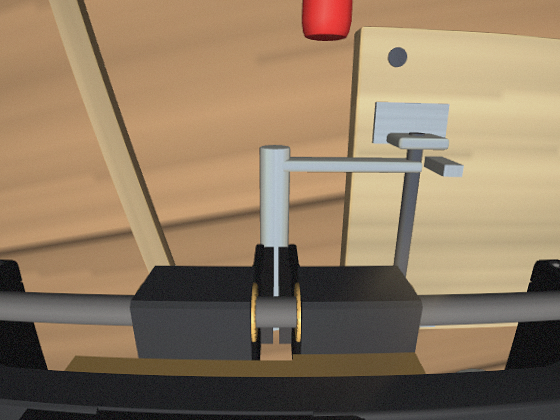

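View pics/s4c.png

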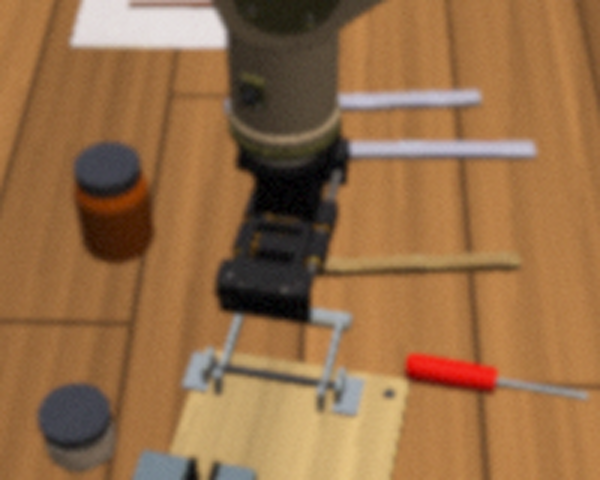

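Run:
```python
from fit import *
s=r.read_state(); p=np.load('board2.npy')
R=Ro.from_quat(s['eef_rot']).as_matrix()
t=s['ee_pos']; print(t,s['width'])
print('tcp',proj('wrist',t),'grasp',proj('wrist',t-R[:,2]*.0187),'pad top',proj('wrist',t-R[:,2]*.04))
for x in (-.014,.0,.04,.094): print(x,proj('wrist',bw(p,(x,-.1936,.03))),proj('wrist',bw(p,(x,-.1936,.038))))
a=cv2.imread('pics/w4.png'); crop(a,200,130,360,400,3,'w4c.png')
```

```text
[ 0.58699356 -0.10121656  0.0111747 ] 0.0008701305307429985
tcp [[275.91974784 233.85957452]] grasp [[275.92571068 246.35334408]] pad top [[275.93383498 263.54990156]]
-0.014 [[275.28059358 145.12111011]] [[275.25982985 147.43933096]]
0.0 [[275.12392694 171.42617246]] [[275.09699369 174.81957726]]
0.04 [[274.71519176 240.61616839]] [[274.67412666 246.53259399]]
0.094 [[274.24884904 320.59547232]] [[274.1957866  328.77144975]]
```

View pics/w4c.png

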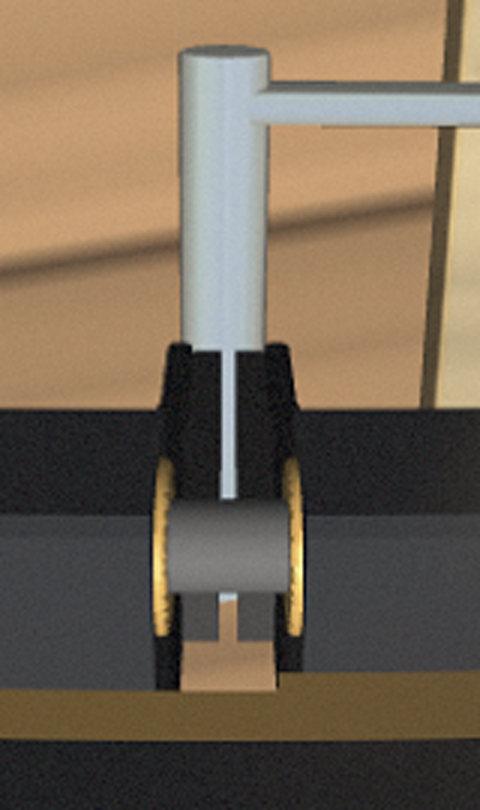

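Run:
```python
from fit import *
s=r.read_state(); R=Ro.from_quat(s['eef_rot']).as_matrix(); t=s['ee_pos']
for x in (-.01,0,.01):
  for z in (0,-.01,-.0187,-.03): print(x,z,proj('wrist',t+R@np.array([x,0,z]))[0].round(1))
im=r.camera('top'); cv2.imwrite('pics/t4.png',im); crop(im,200,120,380,270,4,'t4c.png')
```

```text
-0.01 0 [275.9 248.6]
-0.01 -0.01 [275.9 255.5]
-0.01 -0.0187 [275.9 262.1]
-0.01 -0.03 [275.9 271.5]
0 0 [275.9 233.9]
0 -0.01 [275.9 240.3]
0 -0.0187 [275.9 246.4]
0 -0.03 [275.9 255. ]
0.01 0 [275.9 218.7]
0.01 -0.01 [275.9 224.5]
0.01 -0.0187 [275.9 230.1]
0.01 -0.03 [275.9 237.9]
```

View pics/t4c.png

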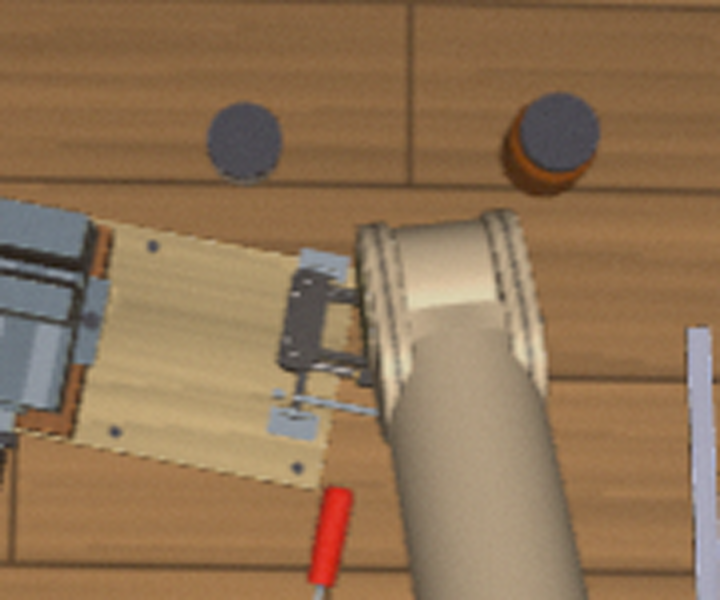

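The width ended near 0, and the wrist picture shows the finger ends (row 245) drawn over the bar. So the real tips look about 39 mm short of the reported TCP. I'll test this by lowering slowly with the fingers open and watching the force.

Request:
send_rows(
  commands=[
    [0, 0, 0.4, 0, 0, 0, -0.15],
    [0, 0, 0.3, 0, 0, 0, -0.15],
    [0, 0, 0, 0, 0, 0, -0.15],
    [0, 0, 0, 0, 0, 0, -0.15],
    [0, 0, 0, 0, 0, 0, -0.15],
    [0, 0, 0, 0, 0, 0, -0.15],
    [0, 0, 0, 0, 0, 0, -0.15],
    [0, 0, 0, 0, 0, 0, -0.15],
    [0, 0, 0, 0, 0, 0, -0.15],
  ],
)

```text
time: 8.55
ee_pos: [0.5871, -0.1012, 0.0349]
eef_rot: [0.085, 0.996, -0.0, 0.002]
ft_force: [0.3, 0.6, -0.2]
width: 0.0478
```

Request:
send_rows(
  commands=[
    [0, 0, -0.35, 0, 0, 0, -0.15],
    [0, 0, -0.35, 0, 0, 0, -0.15],
    [0, 0, -0.3, 0, 0, 0, -0.15],
    [0, 0, 0, 0, 0, 0, -0.15],
  ],
)

```text
time: 8.88
ee_pos: [0.5865, -0.1012, 0.0011]
eef_rot: [0.085, 0.996, -0.0, 0.002]
ft_force: [-0.1, 0.8, 0.5]
width: 0.0499
```

Run:
```python
from fit import *
a=snap('wrist','w5.png'); print(r.read_state()['ee_pos'],r.read_state()['ft_force'])
```

```text
[ 0.58672522 -0.1011994   0.00177985] [-0.43324819  0.79719289 -1.05598277]
```

View pics/w5.png

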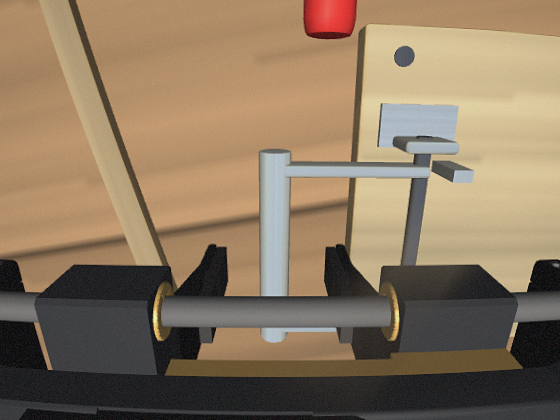

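Request:
send_rows(
  commands=[
    [0, 0, -0.2, 0, 0, 0, -0.15],
    [0, 0, -0.1, 0, 0, 0, -0.15],
    [0, 0, 0, 0, 0, 0, -0.15],
  ],
)

```text
time: 9.18
ee_pos: [0.5868, -0.1011, -0.0083]
eef_rot: [0.085, 0.996, 0.0, 0.002]
ft_force: [-0.3, -0.4, 0.9]
width: 0.0499
```

With the TCP reported at z = -8 mm there's no contact, which confirms the finger ends are about 39 mm behind the reported TCP. I'll use that offset from here on.

Request:
send_rows(
  commands=[
    [0, 0, -0.25, 0, 0, 0, -0.15],
    [0, 0, -0.2, 0, 0, 0, -0.15],
    [0, 0, 0, 0, 0, 0, -0.15],
  ],
)

```text
time: 9.43
ee_pos: [0.5872, -0.1011, -0.0227]
eef_rot: [0.085, 0.996, -0.0, 0.003]
ft_force: [-0.1, -1.7, -0.7]
width: 0.0502
```

Request:
send_rows(
  commands=[
    [-0.05, 0, -0.1, 0, 0, 0, 1],
    [0, 0, 0, 0, 0, 0, 1],
    [0, 0, 0, 0, 0, 0, 1],
    [0, 0, 0, 0, 0, 0, 1],
    [0, 0, 0, 0, 0, 0, 1],
    [0, 0, 0, 0, 0, 0, 1],
    [0, 0, 0, 0, 0, 0, 1],
    [0, 0, 0, 0, 0, 0, 1],
  ],
  grip_force=20,
)

```text
time: 10.1
ee_pos: [0.5855, -0.102, -0.0259]
eef_rot: [0.085, 0.996, -0.0, 0.003]
ft_force: [0.7, 1.4, -2.4]
width: 0.0153
```

Request:
send_rows(
  commands=[
    [0, 0.03, 0.36, 0, 0, 0, 1],
    [0.02, 0.08, 0.36, 0, 0, 0, 1],
    [0.02, 0.13, 0.34, 0, 0, 0, 1],
    [0.03, 0.18, 0.32, 0, 0, 0, 1],
  ],
)

```text
time: 10.43
ee_pos: [0.5872, -0.092, 0.0154]
eef_rot: [0.087, 0.996, -0.001, 0.002]
ft_force: [1.9, -4.0, -3.3]
width: 0.0153
```

Request:
send_rows(
  commands=[
    [0.04, 0.24, 0.28, 0, 0, 0, 1],
    [0.05, 0.27, 0.25, 0, 0, 0, 1],
    [0.05, 0.3, 0.2, 0, 0, 0, 1],
    [0.06, 0.33, 0.16, 0, 0, 0, 1],
  ],
)

```text
time: 10.77
ee_pos: [0.5926, -0.0631, 0.0478]
eef_rot: [0.09, 0.996, -0.006, 0.002]
ft_force: [-2.4, -6.5, 1.2]
width: 0.0153
```

Request:
send_rows(
  commands=[
    [0.06, 0.35, 0, 0, 0, 0, 1],
    [0.06, 0.35, 0, 0, 0, 0, 1],
    [0.06, 0.35, 0, 0, 0, 0, 1],
    [0.06, 0.35, 0, 0, 0, 0, 1],
  ],
)

```text
time: 11.1
ee_pos: [0.6003, -0.0242, 0.0563]
eef_rot: [0.092, 0.996, -0.011, 0.004]
ft_force: [2.2, -3.4, -8.8]
width: 0.0152
```

Run:
```python
from fit import *
a=snap('wrist','w6.png'); b=snap('side','s6.png'); crop(b,180,100,380,300,3,'s6c.png'); print(r.read_state()['ft_force'])
```

```text
[-2.36804563  0.16254643  9.31473411]
```

View pics/s6c.png

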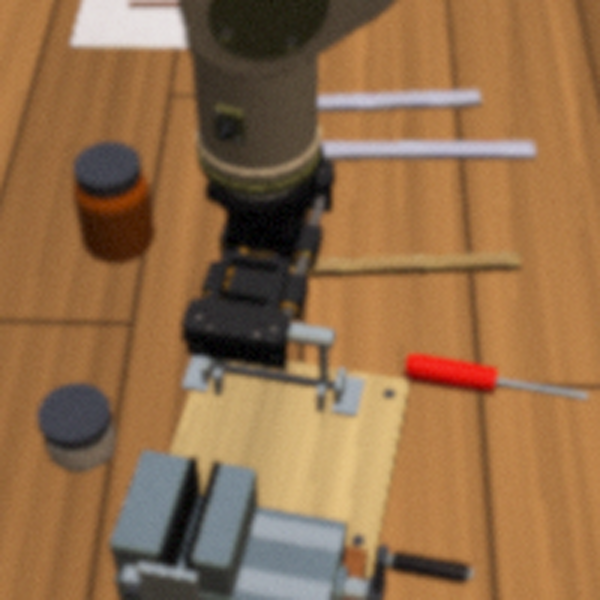

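The side view shows the stand almost upright in the grip (its crossbar at about (310,333) in the crop). I'll carry on past upright.

Request:
send_rows(
  commands=[
    [0.06, 0.35, -0.05, 0, 0, 0, 1],
    [0.05, 0.25, -0.05, 0, 0, 0, 1],
    [0, 0, 0, 0, 0, 0, 1],
  ],
)

```text
time: 11.45
ee_pos: [0.6019, -0.0179, 0.0555]
eef_rot: [0.095, 0.995, -0.02, 0.002]
ft_force: [2.2, 1.7, -3.2]
width: 0.0152
```

Request:
send_rows(
  commands=[
    [0, 0.15, 0, 0.4, 0, 0, 1],
    [0, 0.1, 0, 0, 0, 0, 1],
    [0, 0, 0, 0, 0, 0, 1],
  ],
)

```text
time: 11.7
ee_pos: [0.6021, -0.0153, 0.0554]
eef_rot: [0.097, 0.995, -0.004, 0.0]
ft_force: [-0.5, 0.2, 1.9]
width: 0.0152
```

Run:
```python
from fit import *
a=snap('wrist','w7.png'); print(r.read_state()['ft_force'],r.read_state()['ee_pos'])
```

```text
[ 1.16714538 -2.50116008 -2.02283869] [ 0.60206113 -0.01510743  0.05538209]
```

View pics/w7.png

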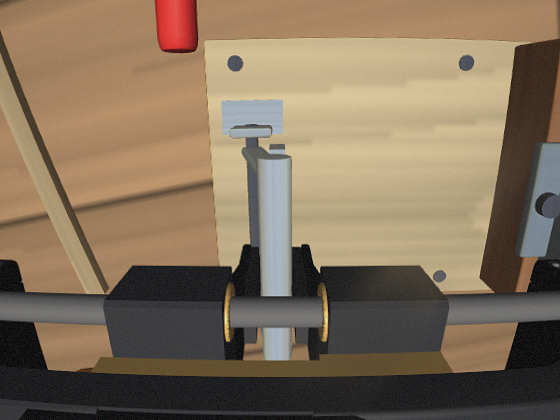

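The crossbar now sits on the vise side of the hinge (columns 275 vs 252), so the stand is past upright. I'll release and lift.

Request:
send_rows(
  commands=[
    [0, 0, 0, 0, 0, 0, 0.5],
    [0, 0, 0, 0, 0, 0, 0.4],
    [0, 0, 0, 0, 0, 0, 0.2],
    [0, 0, 0, 0, 0, 0, 0],
    [0, 0, 0, 0, 0, 0, -0.2],
    [0, 0, 0, 0, 0, 0, -0.2],
    [0, 0, 0.3, 0, 0, 0, -0.2],
    [0, 0, 0.5, 0, 0, 0, -0.2],
    [0, 0, 0.8, 0, 0, 0, -0.2],
    [0, 0, 0.8, 0, 0, 0, -0.2],
  ],
)

```text
time: 12.58
ee_pos: [0.5974, -0.0098, 0.1257]
eef_rot: [0.094, 0.996, -0.002, -0.005]
ft_force: [0.3, 1.0, -1.6]
width: 0.0522
```

Request:
send_rows(
  commands=[
    [-0.3, 0.7, 0.8, 0, 0, 0, -0.2],
    [-0.4, 0.7, 0.8, 0, 0, 0, -0.2],
    [-0.4, 0.7, 0.8, 0, 0, 0, -0.2],
    [-0.4, 0.7, 0.8, 0, 0, 0, -0.2],
    [-0.4, 0.7, 0.4, 0, 0, 0, -0.2],
    [-0.4, 0.7, 0.1, 0, 0, 0, -0.2],
    [-0.4, 0.7, 0, 0, 0, 0, -0.2],
    [-0.4, 0.7, 0, 0, 0, 0, -0.2],
    [-0.4, 0.7, 0, 0, 0, 0, -0.2],
    [0, 0, 0, 0, 0, 0, -0.2],
  ],
)

```text
time: 13.42
ee_pos: [0.4875, 0.1884, 0.2566]
eef_rot: [0.094, 0.996, -0.0, 0.003]
ft_force: [-0.6, -0.0, 0.2]
width: 0.0523
```

Run:
```python
from fit import *
import json
s=r.read_state();print(s['ft_force'],s['ee_pos'],s['eef_rot'])
a=snap('wrist','w8.png'); json.dump({k:np.array(s[k]).tolist() for k in('ee_pos','eef_rot')},open('w8.json','w'))
b=snap('side','s8.png'); crop(b,180,170,380,350,4,'s8c.png');b=snap('top','t8.png'); crop(b,180,150,380,300,4,'t8c.png')
```

```text
[-0.63130701 -0.0463326   0.24546871] [0.48754045 0.18839955 0.25661978] [ 9.44541637e-02  9.95525866e-01 -4.46118697e-04  2.54213734e-03]
```

View pics/w8.png

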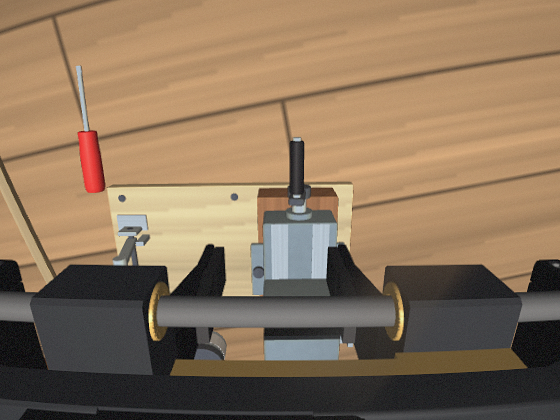

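View pics/s8c.png

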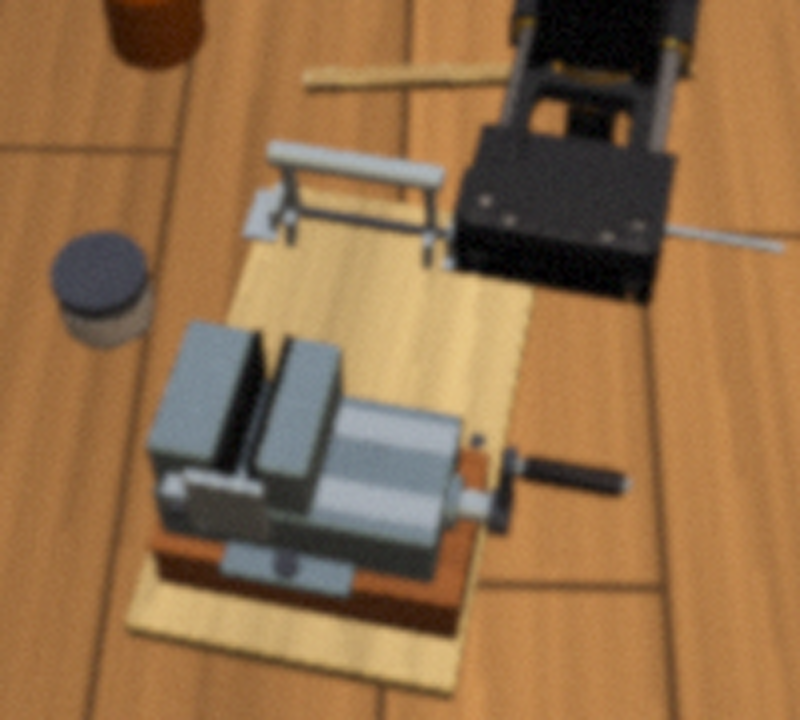

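The stand is standing by itself. Next I'll check its angle numerically and locate the handle.

Run:
```python
from fit import *
import json
s=json.load(open('w8.json')); p=np.load('board2.npy')
print('obs',(180+356/4,170+156/4))
for th in (1.5,1.65,1.781): print(th,proj('side',bw(p,(.04,-.12-.0736*np.cos(th),.03+.0736*np.sin(th)+.004))).round(1))
for th in (5.9,6.0,6.1,6.2,6.3): print(th,proj('wrist',bw(p,[(-.12+d,.1+.04*np.sin(th),.085+.04*np.cos(th)) for d in(-.026,0,.026)]),s).round(1).tolist())
a=cv2.imread('pics/w8.png'); crop(a,240,120,360,280,4,'w8c.png')
```

```text
obs (269.0, 209.0)
1.5 [[271.2 203.1]]
1.65 [[270.2 206.4]]
1.781 [[269.3 209.7]]
5.9 [[286.2, 139.1], [286.3, 166.0], [286.4, 191.7]]
6.0 [[290.2, 139.2], [290.2, 166.2], [290.2, 192.0]]
6.1 [[294.3, 139.3], [294.3, 166.3], [294.2, 192.2]]
6.2 [[298.6, 139.3], [298.4, 166.4], [298.3, 192.3]]
6.3 [[302.8, 139.3], [302.6, 166.4], [302.3, 192.3]]
```

View pics/w8c.png

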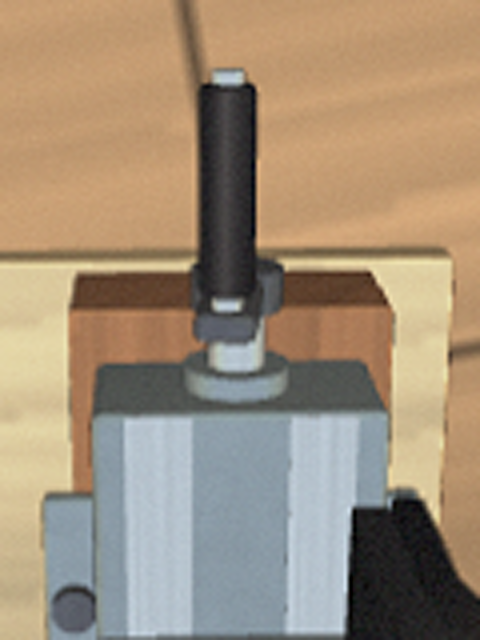

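Request:
send_rows(
  commands=[
    [-0.25, 0.4, -0.5, 0, 0, 0.1, -0.2],
    [-0.25, 0.4, -0.8, 0, 0, 0, -0.2],
    [0, 0, -0.8, 0, 0, 0, -0.2],
    [0, 0, -0.8, 0, 0, 0, -0.2],
    [0, 0, -0.5, 0, 0, 0, -0.2],
    [0, 0, 0, 0, 0, 0, -0.2],
  ],
)

```text
time: 14.07
ee_pos: [0.4797, 0.1997, 0.1509]
eef_rot: [0.1, 0.995, -0.002, 0.004]
ft_force: [-0.6, 0.3, 0.1]
width: 0.0525
```

Request:
send_rows(
  commands=[
    [-0.25, 0.4, 0, 0, 0, 0.28, -0.2],
    [0, 0.05, 0, 0, 0, 0, -0.2],
    [0, 0, -0.8, 0, 0, 0, -0.2],
    [0, 0, -0.8, 0, 0, 0, -0.2],
    [0, 0, -0.8, 0, 0, 0, -0.2],
    [0, 0, -0.3, 0, 0, 0, -0.2],
    [0, 0, 0, 0, 0, 0, -0.2],
  ],
)

```text
time: 14.65
ee_pos: [0.4774, 0.2143, 0.0747]
eef_rot: [0.089, 0.996, 0.0, 0.008]
ft_force: [-0.7, -0.4, 0.6]
width: 0.0526
```

Request:
send_rows(
  commands=[
    [-0.15, -0.07, -0.3, 0, 0.18, 0, -0.2],
    [0, 0, 0, 0, 0, 0, -0.2],
  ],
)

```text
time: 14.82
ee_pos: [0.4737, 0.2126, 0.0674]
eef_rot: [0.089, 0.996, -0.0, 0.0]
ft_force: [-0.5, -0.9, -0.7]
width: 0.0526
```

Request:
send_rows(
  commands=[
    [0, 0, 0, 0, 0, 0, 1],
    [0, 0, 0, 0, 0, 0, 1],
    [0, 0, 0, 0, 0, 0, 1],
    [0, 0, 0, 0, 0, 0, 1],
    [0, 0, 0, 0, 0, 0, 1],
    [0, 0, 0, 0, 0, 0, 1],
    [0, 0, 0, 0, 0, 0, 1],
    [0, 0, 0, 0, 0, 0, 1],
  ],
  grip_force=25,
)

```text
time: 15.48
ee_pos: [0.4763, 0.2129, 0.0716]
eef_rot: [0.089, 0.996, 0.001, 0.003]
ft_force: [-0.4, 0.5, -0.1]
width: 0.0131
```

```bash
cat > crank.py <<'E'
import sys
from fit import *
# usage: cy cz(TCP circle centre y at board, z)  d n
p=np.load('board2.npy')
def where(yc=.2173,zc=.032,xc=.477):
    s=r.read_state(); t=s['ee_pos']; u=np.array([np.sin(-p[2]),np.cos(p[2])])
    b=(t[:2]-np.array([xc,yc]))@u; th=np.arctan2(b,t[2]-zc); 
    return th,np.hypot(b,t[2]-zc),b,t[2]-zc,u,s
if __name__=='__main__':
    d,n=float(sys.argv[1]),int(sys.argv[2]); th,rad,b,z,u,s=where()
    print('th',th,'rad',rad,'F',s['ft_force'].round(1),'w',s['width'],'q',s['eef_rot'].round(3), 'x',s['ee_pos'][0]-b*u[0])
    pb,pz=b,z
    for i in range(1,n+1):
        a=th+d*i; nb,nz=.04*np.sin(a),.04*np.cos(a)
        print([round(v,2) for v in ((nb-pb)*u[0]/.03,(nb-pb)*u[1]/.03,(nz-pz)/.03)],end=' '); pb,pz=nb,nz
E
python3 crank.py 0.35 8
```

```text
th -0.1127029202456357 rad 0.03984980640920823 F [-0.4  0.5 -0.1] w 0.013104499699926287 q [0.089 0.996 0.001 0.003] x 0.47703791889367664
[np.float64(0.08), np.float64(0.46), np.float64(-0.02)] [np.float64(0.07), np.float64(0.42), np.float64(-0.19)] [np.float64(0.06), np.float64(0.33), np.float64(-0.32)] [np.float64(0.04), np.float64(0.2), np.float64(-0.42)] [np.float64(0.01), np.float64(0.05), np.float64(-0.46)] [np.float64(-0.02), np.float64(-0.11), np.float64(-0.45)] [np.float64(-0.05), np.float64(-0.25), np.float64(-0.39)] [np.float64(-0.07), np.float64(-0.37), np.float64(-0.27)]
```

Request:
send_rows(
  commands=[
    [0.08, 0.46, -0.02, 0, 0, 0, 1],
    [0.07, 0.42, -0.19, 0, 0, 0, 1],
    [0.06, 0.33, -0.32, 0, 0, 0, 1],
    [0.04, 0.2, -0.42, 0, 0, 0, 1],
  ],
)

```text
time: 15.82
ee_pos: [0.4836, 0.2533, 0.044]
eef_rot: [0.091, 0.996, -0.002, 0.003]
ft_force: [-2.4, -6.6, 1.4]
width: 0.0132
```

```bash
python3 crank.py 0.4 8
```

```text
th 1.253661133941472 rad 0.038548195917136784 F [-2.4 -6.6  1.4] w 0.013197684858124033 q [ 0.091  0.996 -0.002  0.003] x 0.4771872679074277
[np.float64(0.02), np.float64(0.11), np.float64(-0.51)] [np.float64(-0.03), np.float64(-0.15), np.float64(-0.51)] [np.float64(-0.06), np.float64(-0.33), np.float64(-0.41)] [np.float64(-0.08), np.float64(-0.46), np.float64(-0.25)] [np.float64(-0.09), np.float64(-0.52), np.float64(-0.05)] [np.float64(-0.09), np.float64(-0.5), np.float64(0.16)] [np.float64(-0.07), np.float64(-0.39), np.float64(0.35)] [np.float64(-0.04), np.float64(-0.23), np.float64(0.48)]
```

Tracking is good. I'll send longer runs.

Request:
send_rows(
  commands=[
    [0.02, 0.1, -0.51, 0, 0, 0, 1],
    [-0.03, -0.15, -0.51, 0, 0, 0, 1],
    [-0.06, -0.33, -0.41, 0, 0, 0, 1],
    [-0.08, -0.46, -0.25, 0, 0, 0, 1],
    [-0.09, -0.52, -0.05, 0, 0, 0, 1],
  ],
)

```text
time: 16.23
ee_pos: [0.4765, 0.2099, -0.0109]
eef_rot: [0.09, 0.996, -0.006, 0.003]
ft_force: [-6.6, 8.9, 31.7]
width: 0.0132
```

```bash
python3 crank.py 0.4 10
```

```text
th -2.9723863054824124 rad 0.0434824525797349 F [-6.6  8.9 31.7] w 0.013201219036056184 q [ 0.09   0.996 -0.006  0.003] x 0.4778217710671757
[np.float64(-0.08), np.float64(-0.47), np.float64(0.31)] [np.float64(-0.07), np.float64(-0.37), np.float64(0.37)] [np.float64(-0.04), np.float64(-0.2), np.float64(0.49)] [np.float64(-0.0), np.float64(-0.0), np.float64(0.53)] [np.float64(0.04), np.float64(0.2), np.float64(0.49)] [np.float64(0.07), np.float64(0.37), np.float64(0.37)] [np.float64(0.09), np.float64(0.49), np.float64(0.19)] [np.float64(0.09), np.float64(0.52), np.float64(-0.01)] [np.float64(0.08), np.float64(0.47), np.float64(-0.22)] [np.float64(0.06), np.float64(0.35), np.float64(-0.39)]
```

Request:
send_rows(
  commands=[
    [-0.08, -0.45, 0.35, 0, 0, 0, 1],
    [-0.07, -0.37, 0.37, 0, 0, 0, 1],
    [-0.04, -0.2, 0.49, 0, 0, 0, 1],
    [0, 0, 0.53, 0, 0, 0, 1],
    [0.04, 0.2, 0.49, 0, 0, 0, 1],
    [0.07, 0.37, 0.37, 0, 0, 0, 1],
  ],
)

```text
time: 16.73
ee_pos: [0.4722, 0.1912, 0.062]
eef_rot: [0.092, 0.996, -0.005, 0.001]
ft_force: [2.4, 0.3, -9.1]
width: 0.013
```

```bash
python3 crank.py 0.4 10
```

```text
th -0.7235173464456155 rad 0.04006848190399031 F [ 2.4  0.3 -9.1] w 0.013017471683709874 q [ 0.092  0.996 -0.005  0.001] x 0.4768633846288753
[np.float64(0.08), np.float64(0.45), np.float64(0.26)] [np.float64(0.09), np.float64(0.52), np.float64(0.07)] [np.float64(0.09), np.float64(0.5), np.float64(-0.14)] [np.float64(0.07), np.float64(0.41), np.float64(-0.33)] [np.float64(0.04), np.float64(0.25), np.float64(-0.47)] [np.float64(0.01), np.float64(0.05), np.float64(-0.53)] [np.float64(-0.03), np.float64(-0.16), np.float64(-0.51)] [np.float64(-0.06), np.float64(-0.34), np.float64(-0.4)] [np.float64(-0.08), np.float64(-0.47), np.float64(-0.24)] [np.float64(-0.09), np.float64(-0.52), np.float64(-0.03)]
```

Request:
send_rows(
  commands=[
    [0.08, 0.45, 0.26, 0, 0, 0, 1],
    [0.09, 0.52, 0.07, 0, 0, 0, 1],
    [0.09, 0.5, -0.14, 0, 0, 0, 1],
    [0.07, 0.41, -0.33, 0, 0, 0, 1],
    [0.04, 0.25, -0.47, 0, 0, 0, 1],
    [0.01, 0.05, -0.52, 0, 0, 0, 1],
  ],
)

```text
time: 17.23
ee_pos: [0.4835, 0.2544, 0.0247]
eef_rot: [0.094, 0.996, -0.009, -0.0]
ft_force: [-2.7, -15.2, 6.1]
width: 0.0132
```

```bash
python3 crank.py 0.4 10
```

```text
th 1.7625295943379955 rad 0.03836817915264399 F [ -2.7 -15.2   6.1] w 0.013207671831234625 q [ 0.094  0.996 -0.009 -0.   ] x 0.47693959879845826
[np.float64(-0.03), np.float64(-0.15), np.float64(-0.5)] [np.float64(-0.07), np.float64(-0.37), np.float64(-0.37)] [np.float64(-0.09), np.float64(-0.48), np.float64(-0.2)] [np.float64(-0.09), np.float64(-0.52), np.float64(0.01)] [np.float64(-0.08), np.float64(-0.48), np.float64(0.22)] [np.float64(-0.06), np.float64(-0.36), np.float64(0.39)] [np.float64(-0.03), np.float64(-0.18), np.float64(0.5)] [np.float64(0.0), np.float64(0.03), np.float64(0.53)] [np.float64(0.04), np.float64(0.23), np.float64(0.48)] [np.float64(0.07), np.float64(0.39), np.float64(0.35)]
```

Request:
send_rows(
  commands=[
    [-0.04, -0.22, -0.46, 0.1, 0, 0, 1],
    [-0.07, -0.37, -0.32, 0.1, 0, 0, 1],
    [-0.09, -0.48, -0.15, 0, 0, 0, 1],
    [-0.09, -0.5, 0.05, 0, 0, 0, 1],
    [-0.08, -0.46, 0.25, 0, 0, 0, 1],
    [-0.06, -0.34, 0.39, 0, 0, 0, 1],
  ],
)

```text
time: 17.73
ee_pos: [0.4707, 0.1852, 0.0058]
eef_rot: [0.091, 0.996, 0.005, -0.001]
ft_force: [3.7, 6.4, 0.3]
width: 0.0129
```

```bash
sed -i 's/yc=.2173/yc=.2160/' crank.py; python3 crank.py 0.4 10
```

```text
th -2.266955965748425 rad 0.04090294172034359 F [3.7 6.4 0.3] w 0.012883483383711019 q [ 0.091  0.996  0.005 -0.001] x 0.4762059355218808
[np.float64(-0.04), np.float64(-0.23), np.float64(0.49)] [np.float64(-0.01), np.float64(-0.05), np.float64(0.53)] [np.float64(0.03), np.float64(0.16), np.float64(0.51)] [np.float64(0.06), np.float64(0.34), np.float64(0.4)] [np.float64(0.08), np.float64(0.47), np.float64(0.24)] [np.float64(0.09), np.float64(0.52), np.float64(0.04)] [np.float64(0.09), np.float64(0.49), np.float64(-0.17)] [np.float64(0.07), np.float64(0.39), np.float64(-0.35)] [np.float64(0.04), np.float64(0.22), np.float64(-0.48)] [np.float64(0.0), np.float64(0.02), np.float64(-0.53)]
```

Request:
send_rows(
  commands=[
    [-0.04, -0.22, 0.48, 0, 0, 0, 1],
    [-0.01, -0.05, 0.52, 0, 0, 0, 1],
    [0.03, 0.16, 0.5, 0, 0, 0, 1],
    [0.06, 0.34, 0.4, 0, 0, 0, 1],
    [0.08, 0.47, 0.24, 0, 0, 0, 1],
    [0.09, 0.5, 0.04, 0, 0, 0, 1],
  ],
)

```text
time: 18.23
ee_pos: [0.4764, 0.2181, 0.0701]
eef_rot: [0.094, 0.996, 0.007, -0.003]
ft_force: [-4.7, -2.6, 9.9]
width: 0.0133
```

```bash
python3 crank.py 0.4 5
```

```text
th 0.05056629403506672 rad 0.03814985727170954 F [-4.7 -2.6  9.9] w 0.01332792358443435 q [ 0.094  0.996  0.007 -0.003] x 0.47608702458689944
[np.float64(0.09), np.float64(0.51), np.float64(-0.07)] [np.float64(0.07), np.float64(0.42), np.float64(-0.32)] [np.float64(0.05), np.float64(0.26), np.float64(-0.46)] [np.float64(0.01), np.float64(0.06), np.float64(-0.53)] [np.float64(-0.03), np.float64(-0.14), np.float64(-0.51)]
```

Request:
send_rows(
  commands=[
    [0.09, 0.5, -0.07, 0, 0, 0, 1],
    [0.07, 0.42, -0.32, 0, 0, 0, 1],
    [0.04, 0.22, -0.46, 0, 0, 0, 1],
    [0.01, 0.03, -0.5, 0, 0, 0, 1],
    [0, -0.1, 0, 0, 0, 0, 1],
  ],
)

```text
time: 18.65
ee_pos: [0.4831, 0.2557, 0.0268]
eef_rot: [0.093, 0.996, 0.008, -0.002]
ft_force: [3.2, 11.3, -4.2]
width: 0.0132
```

```bash
python3 crank.py 0.4 1
```

```text
th 1.6995616017565711 rad 0.040438489642508575 F [ 3.2 11.3 -4.2] w 0.013164339758590288 q [ 0.093  0.996  0.008 -0.002] x 0.47604249376135044
[np.float64(-0.03), np.float64(-0.18), np.float64(-0.5)]
```

Request:
send_rows(
  commands=[
    [0, 0, 0, 0, 0, 0, 0],
    [0, 0, 0, 0, 0, 0, -0.2],
    [0, 0, 0, 0, 0, 0, -0.4],
    [0, 0, 0, 0, 0, 0, -0.4],
    [0, 0, 0, 0, 0, 0, -0.4],
    [0, 0, 0.5, 0, 0, 0, -0.4],
    [0, 0, 0.8, 0, 0, 0, -0.4],
    [0, 0, 1, 0, 0, 0, -0.4],
    [0, -0.2, 1, 0, 0, 0, -0.4],
    [0, -0.5, 1, 0, 0, 0.4, -0.4],
  ],
)

```text
time: 19.48
ee_pos: [0.4772, 0.2331, 0.1527]
eef_rot: [0.074, 0.997, 0.006, -0.008]
ft_force: [1.6, 0.0, -0.2]
width: 0.0602
```

Request:
send_rows(
  commands=[
    [0.05, -0.8, 1, 0, 0, 0.3, -0.4],
    [0.05, -1, 0.3, 0, 0, 0.3, -0.4],
    [0.05, -1, 0, 0, 0, 0.3, -0.4],
    [0.05, -1, 0, 0, 0, 0.3, -0.4],
    [0.05, -1, 0, 0, 0, 0.3, -0.4],
    [0.05, -1, 0, 0, 0, 0.3, -0.4],
    [0.05, -1, 0, 0, 0, 0.3, -0.4],
    [0.05, -1, 0, 0, 0, 0.3, -0.4],
    [0.05, -1, 0, 0, 0, 0.3, -0.4],
    [0.05, -1, 0, 0, 0, 0.2, -0.4],
  ],
)

```text
time: 20.32
ee_pos: [0.4925, -0.0691, 0.2056]
eef_rot: [-0.063, 0.998, 0.006, -0.0]
ft_force: [0.5, -0.9, 0.3]
width: 0.0607
```

Request:
send_rows(
  commands=[
    [0, -0.9, 0, 0, 0, -0.35, -0.4],
    [0, -0.9, 0, 0, 0, -0.35, -0.4],
    [0, -0.8, 0, 0, 0, 0, -0.4],
    [0, -0.4, 0, 0, 0, 0, -0.4],
    [0, 0, 0, 0, 0, 0, -0.4],
  ],
)

```text
time: 20.73
ee_pos: [0.4901, -0.1717, 0.2063]
eef_rot: [-0.026, 1.0, 0.004, 0.0]
ft_force: [0.2, 0.1, -0.5]
width: 0.0613
```

Run:
```python
from fit import *
import json
s=r.read_state();print(s['ee_pos'],s['eef_rot'],s['joint_positions'].round(2))
a=snap('wrist','w9.png'); json.dump({k:np.array(s[k]).tolist() for k in('ee_pos','eef_rot')},open('w9.json','w'))
```

```text
[ 0.49011912 -0.17171054  0.20626227] [-2.63311556e-02  9.99645995e-01  3.81343922e-03  1.12159699e-04] [ 0.79  0.13 -0.58  1.68  0.07  1.36  1.82]
```

View pics/w9.png

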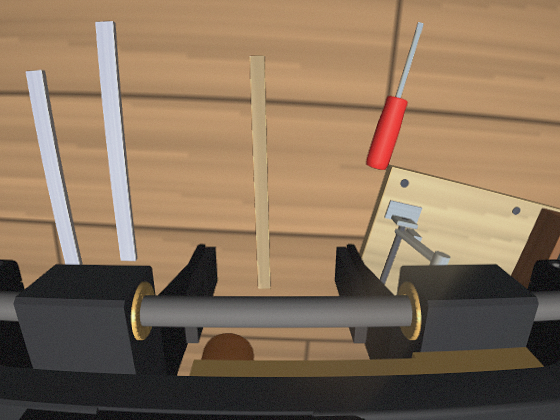

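The strip's ends are at (257,56) and (264,288). Two bars are visible on the left.

Run:
```python
from fit import *
import json
s=json.load(open('w9.json'))
W=onz('wrist',[(257,56),(264,288)],.010,s); print(W, W.mean(0), np.linalg.norm(W[0]-W[1]), np.degrees(np.arctan2(*(W[1]-W[0])[1::-1])))
W=onz('wrist',[(105.5,22),(128.5,260)],.008,s); print(W, W.mean(0), np.linalg.norm(W[0]-W[1]), np.degrees(np.arctan2(*(W[1]-W[0])[1::-1])))
```

```text
[[ 0.36863193 -0.19668894  0.01      ]
 [ 0.64693585 -0.17725906  0.01      ]] [ 0.50778389 -0.186974    0.01      ] 0.2789813511451109 3.993643329327787
[[ 0.33903389 -0.36003303  0.008     ]
 [ 0.61748536 -0.3519463   0.008     ]] [ 0.47825962 -0.35598966  0.008     ] 0.2785688733907892 1.6635040599143336
```

Request:
send_rows(
  commands=[
    [0.4, -0.3, -0.4, -0.08, 0, 0.2, -0.4],
    [0.2, -0.2, -1, 0, 0, 0, -0.4],
    [0, 0, -1, 0, 0, 0, -0.4],
    [0, 0, -1, 0, 0, 0, -0.4],
    [0, 0, -1, 0, 0, 0, -0.4],
    [0, 0, -1, 0, 0, 0, -0.4],
    [0, 0, -0.3, 0, 0, 0, -0.4],
    [0, 0, 0, 0, 0, 0, -0.4],
  ],
)

```text
time: 21.45
ee_pos: [0.5135, -0.1686, 0.0337]
eef_rot: [-0.045, 0.999, 0.001, 0.005]
ft_force: [0.6, -0.2, 0.7]
width: 0.0608
```

Request:
send_rows(
  commands=[
    [-0.2, -0.6, 0, 0, 0.12, -0.24, -0.4],
    [0, 0, 0, 0, 0, 0, -0.4],
    [0, 0, -0.7, 0, 0, 0, -0.4],
    [0, 0, -0.6, 0, 0, 0, -0.4],
    [0, 0, -0.2, 0, 0, 0, -0.4],
    [0, 0, 0, 0, 0, 0, -0.4],
  ],
)

```text
time: 21.95
ee_pos: [0.5141, -0.1857, -0.002]
eef_rot: [-0.036, 0.999, -0.0, 0.005]
ft_force: [-0.0, 0.7, -0.1]
width: 0.0607
```

Request:
send_rows(
  commands=[
    [-0.2, -0.05, -0.4, 0, 0.12, 0, -0.4],
    [0, 0, -0.5, 0, 0, 0, -0.4],
    [0, 0, -0.1, 0, 0, 0, -0.4],
    [0, 0, 0, 0, 0, 0, -0.4],
  ],
)

```text
time: 22.28
ee_pos: [0.5104, -0.1883, -0.0288]
eef_rot: [-0.036, 0.999, -0.002, 0.002]
ft_force: [0.3, 0.1, 1.0]
width: 0.0612
```

Request:
send_rows(
  commands=[
    [-0.05, 0.03, -0.25, 0, 0, 0, -0.4],
    [0, 0, 0, 0, 0, 0, -0.4],
  ],
)

```text
time: 22.45
ee_pos: [0.5093, -0.1876, -0.0357]
eef_rot: [-0.036, 0.999, -0.002, 0.002]
ft_force: [-1.2, 0.2, -0.3]
width: 0.0607
```

Request:
send_rows(
  commands=[
    [-0.02, 0, -0.02, 0, 0, 0, 1],
    [-0.01, 0, -0.02, 0, 0, 0, 1],
    [-0.01, 0, -0.02, 0, 0, 0, 1],
    [-0.01, 0, -0.02, 0, 0, 0, 1],
    [-0.01, 0, -0.02, 0, 0, 0, 1],
    [-0.01, 0, -0.02, 0, 0, 0, 1],
    [-0.01, 0, -0.02, 0, 0, 0, 1],
    [0, 0, -0.02, 0, 0, 0, 1],
    [0, 0, 0, 0, 0, 0, 1],
  ],
  grip_force=20,
)

```text
time: 23.2
ee_pos: [0.5083, -0.1868, -0.0384]
eef_rot: [-0.036, 0.999, -0.002, 0.004]
ft_force: [0.1, -0.2, -0.3]
width: 0.016
```

Run:
```python
from fit import *
p=np.load('board2.npy'); print(bw(p,[(.037,.004,0),(.037,.005,0)]), np.degrees(p[2])+90)
```

```text
[[0.61492541 0.09379184 0.        ]
 [0.61510076 0.09477635 0.        ]] 79.90087869695759
```

Request:
send_rows(
  commands=[
    [0, 0, 0.5, 0, 0, 0, 1],
    [0, 0, 1, 0, 0, 0, 1],
    [0, 0, 1, 0, 0, 0, 1],
    [0, 0, 1, 0, 0, 0, 1],
    [0, 0.1, 1, 0, 0, -0.5, 1],
    [0.2, 0.3, 1, 0, 0, -1, 1],
    [0.2, 0.5, 1, 0, 0, -1, 1],
    [0.2, 0.5, 1, 0, 0, -1, 1],
    [0.2, 0.5, 0.6, 0, 0, -1, 1],
    [0.2, 0.5, 0.3, 0, 0, -1, 1],
  ],
)

```text
time: 24.03
ee_pos: [0.5316, -0.1142, 0.2212]
eef_rot: [0.214, 0.977, 0.001, 0.0]
ft_force: [0.9, 0.2, -0.3]
width: 0.016
```

Request:
send_rows(
  commands=[
    [0.2, 0.5, 0, 0, 0, -1, 1],
    [0.2, 0.5, 0, 0, 0, -1, 1],
    [0.2, 0.5, 0, 0, 0, -1, 1],
    [0.2, 0.5, 0, 0, 0, -1, 1],
    [0.2, 0.5, 0, 0, 0, -1, 1],
    [0.2, 0.5, 0, 0, 0, -1, 1],
    [0.2, 0.5, 0, 0, 0, -1, 1],
    [0.2, 0.4, 0, 0, 0, -1, 1],
    [0.2, 0.4, 0, 0, 0, -1, 1],
    [0.2, 0.4, 0, 0, 0, -1, 1],
  ],
)

```text
time: 24.87
ee_pos: [0.595, 0.0344, 0.2246]
eef_rot: [0.625, 0.781, -0.001, 0.003]
ft_force: [-0.8, -0.8, -1.0]
width: 0.0156
```

Request:
send_rows(
  commands=[
    [0.15, 0.4, 0, 0, 0, -0.9, 1],
    [0.15, 0.4, 0, 0, 0, -0.9, 1],
    [0.15, 0.4, 0, 0, 0, -0.9, 1],
    [0.15, 0.4, 0, 0, 0, -0.9, 1],
    [0.05, 0.2, 0, 0, 0, -0.5, 1],
    [0, 0, 0, 0, 0, 0, 1],
  ],
)

```text
time: 25.37
ee_pos: [0.615, 0.0945, 0.2223]
eef_rot: [0.76, 0.649, -0.003, 0.002]
ft_force: [-0.9, -0.0, -0.1]
width: 0.016
```

Run:
```python
from fit import *
a=snap('wrist','w10.png');s=r.read_state();print(s['ee_pos'],s['eef_rot'].round(4))
b=snap('side','s10.png'); crop(b,180,120,380,350,2.6,'s10c.png')
b=snap('top','t10.png'); crop(b,170,140,320,280,4,'t10c.png')
```

```text
[0.61484278 0.09387121 0.22223484] [ 0.7597  0.6502 -0.0027  0.0016]
```

View pics/w10.png

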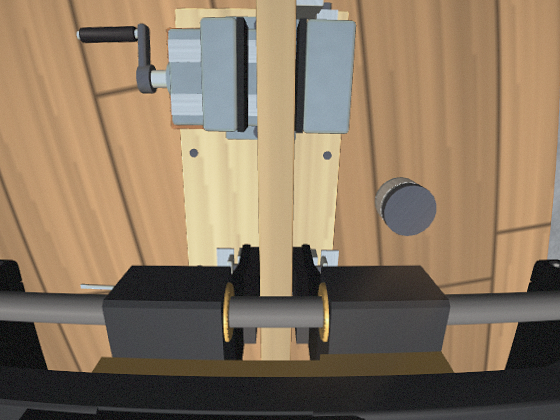

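View pics/s10c.png

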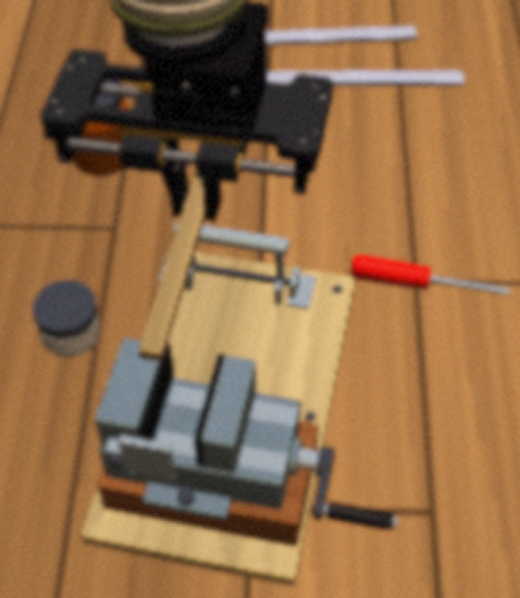

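Request:
send_rows(
  commands=[
    [0, 0, -0.7, 0, 0, -0.25, 1],
    [0, 0, -0.9, 0, 0, 0, 1],
    [0, 0, -0.9, 0, 0, 0, 1],
    [0, 0, -0.7, 0, 0, 0, 1],
    [0, 0, -0.3, 0, 0, 0, 1],
    [0, 0, 0, 0, 0, 0, 1],
  ],
)

```text
time: 26.02
ee_pos: [0.6157, 0.0857, 0.1161]
eef_rot: [0.767, 0.642, -0.002, 0.004]
ft_force: [-0.2, 0.0, -0.2]
width: 0.016
```

Request:
send_rows(
  commands=[
    [0, 0.28, 0, 0.1, 0, 0, 1],
    [0, 0, -0.5, 0, 0, 0, 1],
    [0, 0.05, -0.5, 0, 0, 0, 1],
    [0, 0, -0.2, 0, 0, 0, 1],
    [0, 0, 0, 0, 0, 0, 1],
  ],
)

```text
time: 26.43
ee_pos: [0.6193, 0.0967, 0.0859]
eef_rot: [0.767, 0.642, 0.005, 0.003]
ft_force: [-0.1, -0.3, -0.8]
width: 0.0154
```

Request:
send_rows(
  commands=[
    [-0.18, -0.12, 0, 0, 0.13, 0, 1],
    [0, 0, -0.25, 0, 0, 0, 1],
    [0, 0, -0.1, 0, 0, 0, 1],
    [0, 0, 0, 0, 0, 0, 1],
  ],
)

```text
time: 26.77
ee_pos: [0.6155, 0.0934, 0.0789]
eef_rot: [0.767, 0.642, 0.003, -0.0]
ft_force: [0.0, 0.0, 0.3]
width: 0.0156
```

Request:
send_rows(
  commands=[
    [0, 0, -0.2, 0, 0, 0, 1],
    [0, 0, -0.1, 0, 0, 0, 1],
    [0, 0, 0, 0, 0, 0, 1],
  ],
)

```text
time: 27.02
ee_pos: [0.6162, 0.0934, 0.0713]
eef_rot: [0.767, 0.642, 0.004, 0.0]
ft_force: [-0.4, 0.2, 2.2]
width: 0.0157
```

Request:
send_rows(
  commands=[
    [0, 0, 0, 0, 0, 0, 0.6],
    [0, 0, 0, 0, 0, 0, 0.4],
    [0, 0, 0, 0, 0, 0, 0.2],
    [0, 0, 0, 0, 0, 0, 0.1],
    [0, 0, 0, 0, 0, 0, 0],
    [0, 0, 0, 0, 0, 0, 0],
    [0, 0, 0.5, 0, 0, 0, 0],
    [0, 0, 0.8, 0, 0, 0, 0],
    [0, 0, 0.8, 0, 0, 0, 0],
    [0, 0, 0.8, 0, 0, 0, 0],
  ],
)

```text
time: 27.85
ee_pos: [0.6118, 0.0925, 0.1536]
eef_rot: [0.767, 0.642, -0.001, -0.003]
ft_force: [1.6, 0.2, 0.4]
width: 0.0432
```

Request:
send_rows(
  commands=[
    [0, 0, 0.8, 0, 0, 0, 0],
    [0, -0.5, 0.8, 0, 0, 0, 0],
    [0, -0.8, 0, 0, 0, 0, 0],
    [0, -0.8, 0, 0, 0, 0, 0],
    [0, -0.8, 0, 0, 0, 0, 0],
    [0, -0.8, 0, 0, 0, 0, 0],
    [0, -0.8, 0, 0, 0, 0, 0],
    [0, -0.8, 0, 0, 0, 0, 0],
    [0, 0, 0, 0, 0, 0, 0],
  ],
)

```text
time: 28.6
ee_pos: [0.613, -0.0698, 0.2121]
eef_rot: [0.765, 0.644, 0.004, 0.0]
ft_force: [-0.6, -2.3, -0.1]
width: 0.0433
```

Run:
```python
from fit import *
import json
s=r.read_state();print(s['ee_pos'],s['eef_rot'].round(4)); json.dump({k:np.array(s[k]).tolist() for k in('ee_pos','eef_rot')},open('w11.json','w'))
a=snap('wrist','w11.png')
b=snap('side','s11.png'); crop(b,180,120,380,350,2.6,'s11c.png')
b=snap('top','t11.png'); crop(b,170,140,320,280,5,'t11c.png')
```

```text
[ 0.61296209 -0.06975146  0.21213272] [7.646e-01 6.444e-01 3.500e-03 1.000e-04]
```

View pics/w11.png

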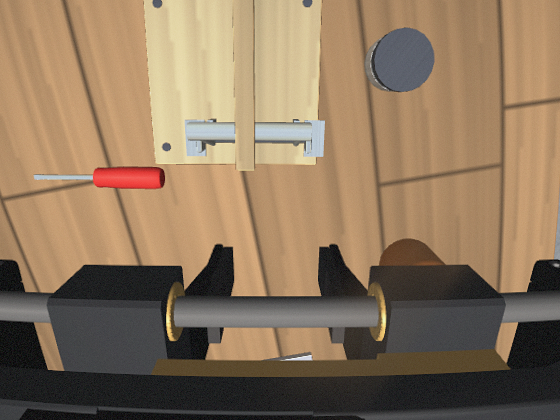

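View pics/t11c.png

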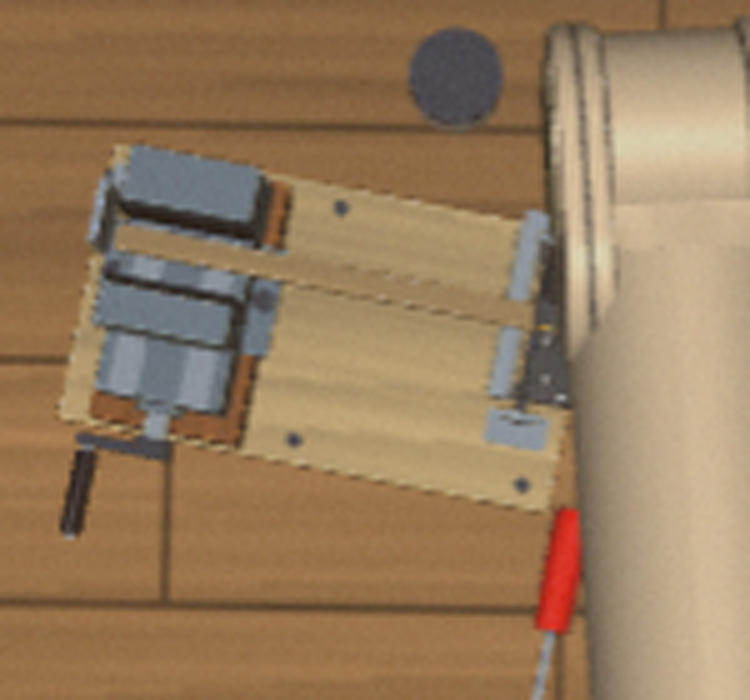

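View pics/s11c.png

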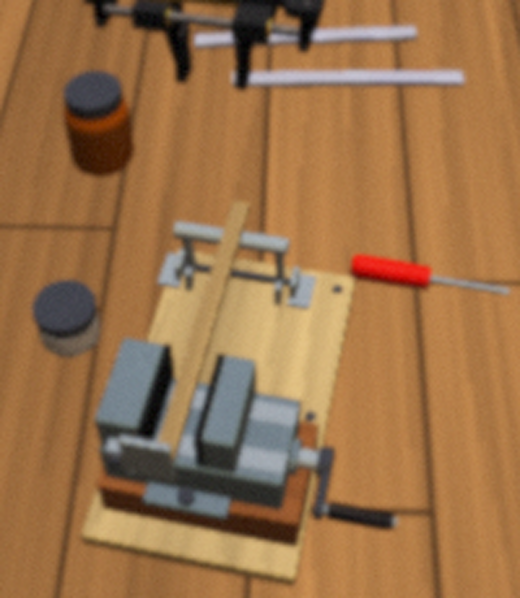

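The strip lies across the bed and the stand, with its outer end at (245,170) in the wrist view and its inner end by the stop. I'll work out its board position.

```bash
cat >> fit.py <<'E'
def wb(p,X):
    X=np.array(X,float).reshape(-1,3)-[p[0],p[1],0]; c,s=np.cos(p[2]),np.sin(p[2])
    return np.c_[c*X[:,0]+s*X[:,1],-s*X[:,0]+c*X[:,1],X[:,2]]
E
python3 - <<'E'
from fit import *
import json
s=json.load(open('w11.json')); p=np.load('board2.npy')
print('outer',wb(p,onz('wrist',[(245,170),(244,0)],.12,s)).round(4))
print('inner',wb(p,onz('top',[(170+118/5-.4,140+238/5-.4),(170+530/5-.4,140+312/5-.4)],.12)).round(4))
# stop face line in top img and fixed jaw edge for check
print('screw/board corner',wb(p,onz('wrist',[(155,163),(318,163)],.018,s)).round(4))
a=r.camera('top'); hsv=cv2.cvtColor(a,cv2.COLOR_BGR2HSV); m=cv2.inRange(hsv,(100,8,140),(150,45,215)); m[:,:345]=0;m[:,425:]=0;m[:150]=0;m[320:]=0
for c in cv2.findContours(m,0,1)[0]:
    if cv2.contourArea(c)<100: continue
    W=onz('top',c.reshape(-1,2),.008)[:,:2]; (x,y),(w,h),an=cv2.minAreaRect((W*1000).astype(np.float32)); u=np.linalg.svd(W-W.mean(0),full_matrices=False)[2][0]
    print('bar',x,y,w,h,np.degrees(np.arctan2(u[1],u[0])))
E
```

```text
outer [[ 0.0377 -0.1366  0.12  ]
 [ 0.0389 -0.0037  0.12  ]]
inner [[ 0.0344  0.1408  0.12  ]
 [ 0.0378 -0.1146  0.12  ]]
screw/board corner [[-0.0745 -0.1497  0.018 ]
 [ 0.1128 -0.1491  0.018 ]]
bar 475.92333984375 -356.1448669433594 275.2504577636719 18.211355209350586 -177.8953300935861
bar 527.8963012695312 -435.1499328613281 275.5744323730469 19.36859130859375 -175.4595390083022
```

Request:
send_rows(
  commands=[
    [-0.3, -0.4, 0, 0, 0, -1, -0.4],
    [-0.3, -0.65, 0, 0, 0, -1, -0.4],
    [-0.3, -0.65, 0, 0, 0, -1, -0.4],
    [-0.3, -0.65, 0, 0, 0, -1, -0.4],
    [-0.3, -0.65, 0, 0, 0, -1, -0.4],
    [-0.3, -0.65, 0, 0, 0, -1, -0.4],
    [-0.3, -0.65, 0, 0, 0, -1, -0.4],
    [-0.3, -0.65, 0, 0, 0, -1, -0.4],
    [-0.3, -0.65, 0, 0, 0, -1, -0.4],
    [-0.3, -0.65, 0, 0, 0, -1, -0.4],
  ],
)

```text
time: 29.63
ee_pos: [0.5239, -0.2313, 0.2126]
eef_rot: [0.965, 0.264, 0.009, -0.001]
ft_force: [1.1, -0.2, 0.0]
width: 0.061
```

Request:
send_rows(
  commands=[
    [-0.3, -0.65, 0, 0, 0, -1, -0.4],
    [-0.3, -0.65, 0, 0, 0, -1, -0.4],
    [-0.3, -0.6, 0, 0, 0, -1, -0.4],
    [-0.3, -0.5, 0, 0, 0, -1, -0.4],
    [-0.2, -0.3, 0, 0, 0, -0.5, -0.4],
    [0, 0, 0, 0, 0, 0, -0.4],
  ],
)

```text
time: 30.13
ee_pos: [0.4815, -0.3112, 0.2129]
eef_rot: [0.998, 0.062, 0.009, 0.001]
ft_force: [-0.1, -0.7, 0.1]
width: 0.061
```

Run:
```python
from fit import *
import json
s=r.read_state();print(s['ee_pos'],s['eef_rot'].round(4),s['joint_positions'].round(2)); json.dump({k:np.array(s[k]).tolist() for k in('ee_pos','eef_rot')},open('w12.json','w'))
a=snap('wrist','w12.png')
```

```text
[ 0.48152405 -0.31121275  0.21290445] [9.98e-01 6.22e-02 9.30e-03 7.00e-04] [ 0.65  0.2  -0.17  1.57  0.03  1.36 -0.97]
```

View pics/w12.png

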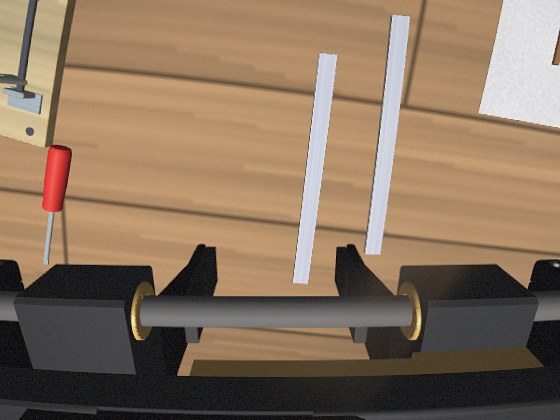

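```bash
cat > bars.py <<'E'
from fit import *
import sys,json
def bars(f,js):
    s=json.load(open(js)); a=cv2.imread(f); hsv=cv2.cvtColor(a,cv2.COLOR_BGR2HSV)
    m=cv2.inRange(hsv,(105,8,130),(150,50,255)); m[290:]=0
    for c in cv2.findContours(m,0,1)[0]:
        if cv2.contourArea(c)<1500: continue
        W=onz('wrist',c.reshape(-1,2),.008,s)[:,:2]; (x,y),(w,h),an=cv2.minAreaRect((W*1000).astype(np.float32)); u=np.linalg.svd(W-W.mean(0),full_matrices=False)[2][0]
        print('bar',round(x,1),round(y,1),round(w,1),round(h,1),np.degrees(np.arctan2(u[1],u[0])).round(2))
if __name__=='__main__': bars(*sys.argv[1:])
E
python3 bars.py pics/w12.png w12.json
python3 - <<'E'
from fit import *
import json
s=json.load(open('w12.json'))
for a,b in (((327.5,54),(301,283)),((399.5,16),(373.5,253))):
    W=onz('wrist',[a,b],.008,s); print(W.mean(0), np.linalg.norm(W[0]-W[1]), np.degrees(np.arctan2(*(W[1]-W[0])[1::-1])))
E
```

```text
bar 477.9 -357.3 279.5 20.0 -178.11
bar 529.5 -436.1 278.8 19.7 -175.56
[ 0.47747973 -0.35767028  0.008     ] 0.27964245888346495 -177.72362941811488
[ 0.52927524 -0.43643368  0.008     ] 0.2775957407928081 -174.7709331786517
```

Request:
send_rows(
  commands=[
    [-0.1, -0.6, -0.4, 0, 0.2, -1, -0.4],
    [-0.05, -0.7, -1, 0, 0, -0.1, -0.4],
    [0, -0.4, -1, 0, 0, 0, -0.4],
    [0, 0, -1, 0, 0, 0, -0.4],
    [0, 0, -1, 0, 0, 0, -0.4],
    [0, 0, -1, 0, 0, 0, -0.4],
    [0, 0, -0.3, 0, 0, 0, -0.4],
    [0, 0, 0, 0, 0, 0, -0.4],
  ],
)

```text
time: 30.85
ee_pos: [0.4897, -0.347, 0.0386]
eef_rot: [0.999, 0.033, 0.006, -0.001]
ft_force: [-0.2, 1.0, -0.5]
width: 0.061
```

Request:
send_rows(
  commands=[
    [-0.45, -0.38, 0, 0, 0.13, -0.36, -0.4],
    [0, 0, 0, 0, 0, 0, -0.4],
    [0, 0, -0.7, 0, 0, 0, -0.4],
    [0, 0, -0.7, 0, 0, 0, -0.4],
    [0, 0, -0.4, 0, 0, 0, -0.4],
    [0, 0, 0, 0, 0, 0, -0.4],
  ],
)

```text
time: 31.35
ee_pos: [0.4829, -0.36, -0.0063]
eef_rot: [1.0, 0.019, 0.006, 0.003]
ft_force: [-0.1, 0.9, 0.3]
width: 0.0607
```

Request:
send_rows(
  commands=[
    [-0.2, 0.07, -0.4, 0.05, 0.13, 0, -0.4],
    [0, 0, -0.4, 0, 0, 0, -0.4],
    [0, 0, -0.15, 0, 0, 0, -0.4],
    [0, 0, 0, 0, 0, 0, -0.4],
  ],
)

```text
time: 31.68
ee_pos: [0.4787, -0.359, -0.0332]
eef_rot: [1.0, 0.019, 0.002, 0.002]
ft_force: [0.1, -0.4, -0.8]
width: 0.0608
```

Request:
send_rows(
  commands=[
    [-0.03, 0.04, -0.18, 0, 0, 0, -0.4],
    [0, 0, -0.02, 0, 0, 0, 1],
    [0, 0, -0.02, 0, 0, 0, 1],
    [0, 0, -0.02, 0, 0, 0, 1],
    [0, 0, -0.02, 0, 0, 0, 1],
    [0, 0, -0.02, 0, 0, 0, 1],
    [0, 0, -0.02, 0, 0, 0, 1],
    [0, 0, -0.01, 0, 0, 0, 1],
    [0, 0, 0, 0, 0, 0, 1],
    [0, 0, 0, 0, 0, 0, 1],
  ],
  grip_force=30,
)

```text
time: 32.52
ee_pos: [0.482, -0.3548, -0.0385]
eef_rot: [1.0, 0.021, 0.004, 0.001]
ft_force: [0.1, 0.7, 2.1]
width: 0.0194
```

Run:
```python
from fit import *
p=np.load('board2.npy'); print(bw(p,[(.037,.0093,0)]))
```

```text
[[0.61585477 0.09900972 0.        ]]
```

Request:
send_rows(
  commands=[
    [0, 0, 0.4, 0, 0, 0, 1],
    [0, 0, 0.8, 0, 0, 0, 1],
    [0, 0, 1, 0, 0, 0, 1],
    [0, 0, 1, 0, 0, 0, 1],
    [0, 0, 1, 0, 0, 0, 1],
    [0.1, 0.3, 1, 0, 0, 0.6, 1],
    [0.25, 0.7, 1, 0, 0, 1, 1],
    [0.25, 0.85, 1, 0, 0, 1, 1],
    [0.25, 0.85, 1, 0, 0, 1, 1],
    [0.25, 0.85, 0.5, 0, 0, 1, 1],
  ],
)

```text
time: 33.35
ee_pos: [0.5033, -0.2487, 0.2332]
eef_rot: [0.976, 0.22, -0.003, 0.0]
ft_force: [1.1, -0.6, -1.2]
width: 0.0194
```

Request:
send_rows(
  commands=[
    [0.25, 0.85, 0, 0, 0, 1, 1],
    [0.25, 0.85, 0, 0, 0, 1, 1],
    [0.25, 0.85, 0, 0, 0, 1, 1],
    [0.25, 0.85, 0, 0, 0, 1, 1],
    [0.25, 0.85, 0, 0, 0, 1, 1],
    [0.25, 0.85, 0, 0, 0, 1, 1],
    [0.25, 0.85, 0, 0, 0, 1, 1],
    [0.25, 0.85, 0, 0, 0, 1, 1],
    [0.25, 0.85, 0, 0, 0, 1, 1],
    [0.25, 0.7, 0, 0, 0, 1, 1],
  ],
)

```text
time: 34.18
ee_pos: [0.5788, 0.0132, 0.2472]
eef_rot: [0.778, 0.628, 0.003, 0.006]
ft_force: [-0.7, 0.7, -1.3]
width: 0.0193
```

Request:
send_rows(
  commands=[
    [0.35, 0.8, -0.2, 0, 0, 0.2, 1],
    [0.35, 0.8, -0.3, 0, 0, 0.2, 1],
    [0.3, 0.7, -0.3, 0, 0, 0, 1],
    [0.1, 0.3, -0.2, 0, 0, 0, 1],
    [0, 0, 0, 0, 0, 0, 1],
  ],
)

```text
time: 34.6
ee_pos: [0.6117, 0.0994, 0.219]
eef_rot: [0.763, 0.647, 0.003, 0.006]
ft_force: [-0.1, 0.0, -0.8]
width: 0.0197
```

Request:
send_rows(
  commands=[
    [0.12, 0, -0.5, 0.06, 0.14, -0.14, 1],
    [0, 0, -0.9, 0, 0, 0, 1],
    [0, 0, -0.9, 0, 0, 0, 1],
    [0, 0, -0.7, 0, 0, 0, 1],
    [0, 0, -0.2, 0, 0, 0, 1],
    [0, 0, 0, 0, 0, 0, 1],
  ],
)

```text
time: 35.1
ee_pos: [0.615, 0.0914, 0.1245]
eef_rot: [0.769, 0.639, -0.0, 0.003]
ft_force: [0.7, -0.2, -1.1]
width: 0.0192
```

Request:
send_rows(
  commands=[
    [0.03, 0.27, 0, 0.04, 0, 0.1, 1],
    [0, 0, 0, 0, 0, 0, 1],
    [0, 0, -0.5, 0, 0, 0, 1],
    [0, 0, -0.4, 0, 0, 0, 1],
    [0, 0, 0, 0, 0, 0, 1],
  ],
)

```text
time: 35.52
ee_pos: [0.6194, 0.0986, 0.1042]
eef_rot: [0.767, 0.642, 0.005, 0.004]
ft_force: [0.4, -0.6, -1.9]
width: 0.0193
```

Run:
```python
from fit import *
p=np.load('board2.npy'); s=r.read_state(); print(wb(p,s['ee_pos']),s['eef_rot'].round(4), Ro.from_quat(s['eef_rot']).as_matrix()[:,2].round(4))
```

```text
[[0.04059048 0.00952442 0.10424959]] [0.7666 0.6421 0.0046 0.0042] [ 1.240e-02 -6.000e-04 -9.999e-01]
```

Request:
send_rows(
  commands=[
    [-0.14, 0.02, 0, 0, 0.14, 0, 1],
    [0, 0, -0.3, 0, 0, 0, 1],
    [0, 0, -0.25, 0, 0, 0, 1],
    [0, 0, 0, 0, 0, 0, 1],
  ],
)

```text
time: 35.85
ee_pos: [0.616, 0.0998, 0.0891]
eef_rot: [0.767, 0.642, 0.001, 0.001]
ft_force: [0.0, 0.5, -1.3]
width: 0.0197
```

```bash
cat > st.py <<'E'
from fit import *
p=np.load('board2.npy'); s=r.read_state(); R=Ro.from_quat(s['eef_rot']).as_matrix(); print(wb(p,s['ee_pos']).round(4),'zax',R[:,2].round(4),'yaw',np.degrees(np.arctan2(R[1,0],R[0,0])).round(2),s['ft_force'].round(1))
E
python3 st.py
```

```text
[[0.037  0.0101 0.0891]] zax [ 2.e-03 -1.e-04 -1.e+00] yaw 79.91 [ 0.   0.5 -1.3]
```

Request:
send_rows(
  commands=[
    [0, 0, -0.2, 0, 0, 0, 1],
    [0, 0, -0.07, 0, 0, 0, 1],
    [0, 0, 0, 0, 0, 0, 1],
  ],
)

```text
time: 36.1
ee_pos: [0.6162, 0.0999, 0.0815]
eef_rot: [0.767, 0.642, 0.001, 0.001]
ft_force: [-1.0, -0.3, 3.2]
width: 0.0198
```

Contact. I'll release and lift away.

Request:
send_rows(
  commands=[
    [0, 0, 0, 0, 0, 0, 0.5],
    [0, 0, 0, 0, 0, 0, 0.3],
    [0, 0, 0, 0, 0, 0, 0.1],
    [0, 0, 0, 0, 0, 0, 0],
    [0, 0, 0, 0, 0, 0, 0],
    [0, 0, 0, 0, 0, 0, 0],
    [0, 0, 0.5, 0, 0, 0, 0],
    [0, 0, 0.8, 0, 0, 0, 0],
    [0, 0, 0.8, 0, 0, 0, 0],
    [0, 0, 0.8, 0, 0, 0, 0],
  ],
)

```text
time: 36.93
ee_pos: [0.6127, 0.0989, 0.165]
eef_rot: [0.766, 0.642, -0.003, -0.002]
ft_force: [1.2, -0.2, -0.2]
width: 0.0434
```

Request:
send_rows(
  commands=[
    [0, 0, 0.8, 0, 0, 0, 0],
    [0, -0.5, 0.8, 0, 0, 0, 0],
    [0, -0.8, 0, 0, 0, 0, 0],
    [0, -0.8, 0, 0, 0, 0, 0],
    [0, -0.8, 0, 0, 0, 0, 0],
    [0, -0.8, 0, 0, 0, 0, 0],
    [0, -0.8, 0, 0, 0, 0, 0],
    [0, -0.8, 0, 0, 0, 0, 0],
    [0, 0, 0, 0, 0, 0, 0],
  ],
)

```text
time: 37.68
ee_pos: [0.614, -0.0634, 0.2239]
eef_rot: [0.764, 0.645, 0.002, 0.001]
ft_force: [0.3, -0.7, -0.4]
width: 0.0436
```

Run:
```python
from fit import *
import json
s=r.read_state();print(s['ee_pos'],s['eef_rot'].round(4)); json.dump({k:np.array(s[k]).tolist() for k in('ee_pos','eef_rot')},open('w13.json','w'))
a=snap('wrist','w13.png')
b=snap('top','t13.png'); crop(b,170,140,430,300,3,'t13c.png')
```

```text
[ 0.61396911 -0.06338507  0.22387219] [0.7645 0.6446 0.0019 0.0015]
```

View pics/w13.png

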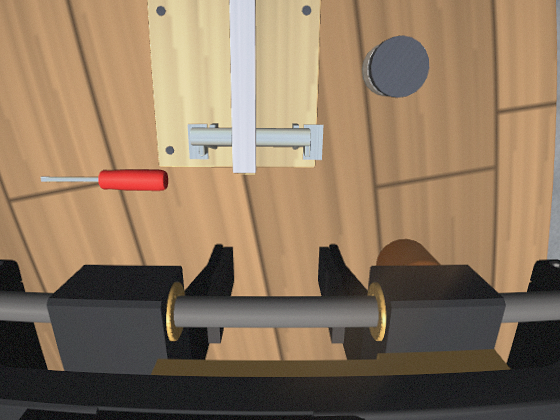

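View pics/t13c.png

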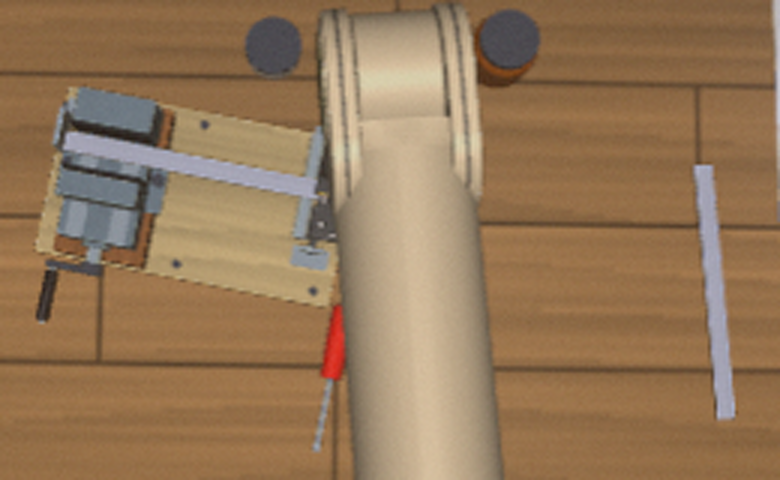

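Bar A sits on the strip, with its outer end at (244,172). Now the second bar.

Request:
send_rows(
  commands=[
    [-0.15, -0.4, 0, 0, 0, -1, -0.4],
    [-0.2, -0.8, 0, 0, 0, -1, -0.4],
    [-0.2, -0.8, 0, 0, 0, -1, -0.4],
    [-0.2, -0.8, 0, 0, 0, -1, -0.4],
    [-0.2, -0.8, 0, 0, 0, -1, -0.4],
    [-0.2, -0.8, 0, 0, 0, -1, -0.4],
    [-0.2, -0.8, 0, 0, 0, -1, -0.4],
    [-0.2, -0.8, 0, 0, 0, -1, -0.4],
    [-0.2, -0.8, 0, 0, 0, -1, -0.4],
    [-0.2, -0.8, 0, 0, 0, -1, -0.4],
  ],
)

```text
time: 38.62
ee_pos: [0.5577, -0.2681, 0.2247]
eef_rot: [0.965, 0.262, 0.007, -0.001]
ft_force: [-0.4, -0.1, -0.1]
width: 0.0608
```

Request:
send_rows(
  commands=[
    [-0.2, -0.8, 0, 0, 0, -1, -0.4],
    [-0.2, -0.8, 0, 0, 0, -1, -0.4],
    [-0.2, -0.8, 0, 0, 0, -1, -0.4],
    [-0.2, -0.8, 0, 0, 0, -1, -0.4],
    [-0.1, -0.3, 0, 0, 0, -0.3, -0.4],
    [0, 0, 0, 0, 0, 0, -0.4],
  ],
)

```text
time: 39.12
ee_pos: [0.532, -0.3731, 0.2244]
eef_rot: [0.998, 0.069, 0.008, -0.0]
ft_force: [-0.0, 0.1, 0.3]
width: 0.0609
```

```bash
python3 - <<'E'
from fit import *
import json
s=r.read_state(); json.dump({k:np.array(s[k]).tolist() for k in('ee_pos','eef_rot')},open('w14.json','w'))
a=snap('wrist','w14.png')
E
python3 st.py; python3 bars.py pics/w14.png w14.json
```

```text
[[ 0.0375 -0.469   0.2244]] zax [ 0.0161  0.0021 -0.9999] yaw 8.05 [-0.4  0.6  0.1]
bar 509.9 -463.9 263.9 20.1 -176.44
```

View pics/w14.png

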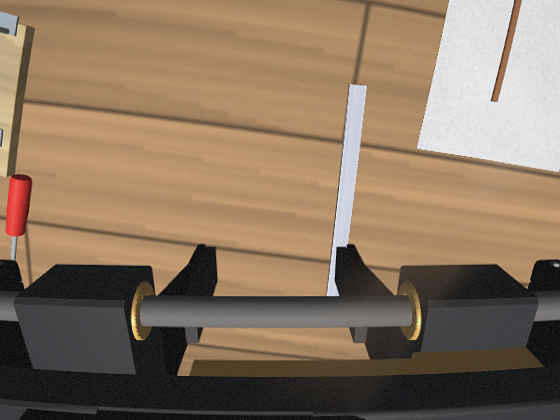

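The second bar has been knocked aside: its centre is now nearer y = -0.464. I'll re-measure from its far end at (357,85).

Run:
```python
from fit import *
import json
s=json.load(open('w14.json'))
a=cv2.imread('pics/w14.png'); hsv=cv2.cvtColor(a,cv2.COLOR_BGR2HSV)
m=cv2.inRange(hsv,(105,8,130),(150,50,255)); m[242:]=0
c=max(cv2.findContours(m,0,1)[0],key=cv2.contourArea); W=onz('wrist',c.reshape(-1,2),.008,s)[:,:2]
(x,y),(w,h),an=cv2.minAreaRect((W*1000).astype(np.float32)); print(x,y,w,h,an)
bx=cv2.boxPoints(((x,y),(w,h),an)); print(bx)
u=np.linalg.svd(W-W.mean(0),full_matrices=False)[2][0]; u*=np.sign(u[0]); print(np.degrees(np.arctan2(u[1],u[0])))
for e in (1,-1):
  o=np.argsort(-e*bx@u)[:2]; end=bx[o].mean(0); print('end',end,'center',end-e*u*140)
b=cv2.imread('pics/t13.png');hsv=cv2.cvtColor(r.camera('top'),cv2.COLOR_BGR2HSV); m=cv2.inRange(hsv,(100,8,140),(150,45,215)); m[:,:345]=0;m[:,425:]=0;m[:150]=0;m[320:]=0
for c in cv2.findContours(m,0,1)[0]:
    if cv2.contourArea(c)<80: continue
    W=onz('top',c.reshape(-1,2),.008)[:,:2]; print('top',cv2.minAreaRect((W*1000).astype(np.float32)))
```

```text
544.89697265625 -461.1666564941406 193.61978149414062 20.124034881591797 4.448145866394043
[[ 447.59827 -458.64322]
 [ 449.15906 -478.70663]
 [ 642.1957  -463.6901 ]
 [ 640.6349  -443.62668]]
4.722629816643464
end [ 641.4153 -453.6584] center [ 501.89059073 -465.18488568]
end [ 448.37866 -468.67493] center [ 587.90335459 -457.14842731]
```

Request:
send_rows(
  commands=[
    [-0.25, -0.7, 0, 0, 0.18, -0.35, -0.4],
    [-0.3, -0.8, -0.3, 0, 0, -0.35, -0.4],
    [-0.3, -0.8, -0.5, 0, 0, 0, -0.4],
    [-0.2, -0.7, -0.5, 0, 0, 0, -0.4],
    [0, -0.1, 0, 0, 0, 0, -0.4],
    [0, 0, 0, 0, 0, 0, -0.4],
  ],
)

```text
time: 39.72
ee_pos: [0.5061, -0.458, 0.1832]
eef_rot: [0.999, 0.051, 0.003, -0.003]
ft_force: [-0.0, 0.2, -0.3]
width: 0.0607
```

```bash
python3 - <<'E'
from fit import *
import json
s=r.read_state(); print(s['ee_pos']); json.dump({k:np.array(s[k]).tolist() for k in('ee_pos','eef_rot')},open('w15.json','w'))
a=snap('wrist','w15.png')
E
python3 st.py; python3 bars.py pics/w15.png w15.json
```

```text
[ 0.50609497 -0.45803659  0.18317639]
[[ 0.0261 -0.5582  0.1827]] zax [ 0.0052  0.0064 -1.    ] yaw 5.78 [-0.5 -0.4 -0.6]
bar 502.2 -464.5 278.6 19.2 -175.4
```

View pics/w15.png

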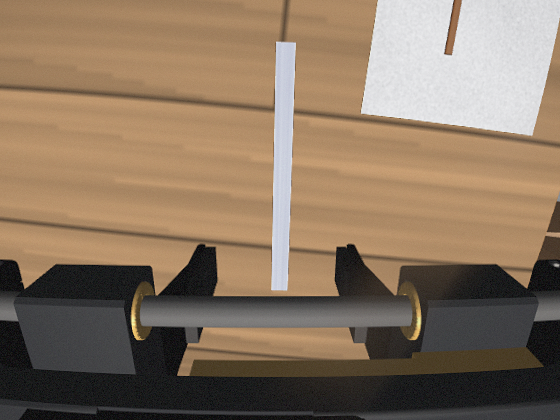

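Request:
send_rows(
  commands=[
    [-0.2, -0.25, -0.5, 0, 0, -0.24, -0.4],
    [-0.05, -0.05, -1, 0, 0, 0, -0.4],
    [-0.05, -0.05, -1, 0, 0, 0, -0.4],
    [-0.05, -0.05, -1, 0, 0, 0, -0.4],
    [0, 0, -1, 0, 0, 0, -0.4],
    [0, 0, -0.3, 0, 0, 0, -0.4],
    [0, 0, 0, 0, 0, 0, -0.4],
  ],
)

```text
time: 40.35
ee_pos: [0.5032, -0.462, 0.04]
eef_rot: [0.999, 0.046, 0.009, -0.002]
ft_force: [0.8, 0.6, 0.8]
width: 0.0611
```

```bash
python3 st.py
```

```text
[[ 0.0245 -0.5628  0.04  ]] zax [ 0.0183  0.0043 -0.9998] yaw 5.29 [0.8 0.6 0.8]
```

Request:
send_rows(
  commands=[
    [-0.05, -0.08, 0, 0, 0.2, -0.13, -0.4],
    [0, 0, -0.7, 0, 0, 0, -0.4],
    [0, 0, -0.7, 0, 0, 0, -0.4],
    [0, 0, -0.6, 0, 0, 0, -0.4],
    [0, 0, 0, 0, 0, 0, -0.4],
  ],
)

```text
time: 40.77
ee_pos: [0.5092, -0.466, -0.0099]
eef_rot: [0.999, 0.041, 0.004, 0.002]
ft_force: [-0.4, 0.5, -1.1]
width: 0.0609
```

```bash
python3 st.py
```

```text
[[ 0.0311 -0.5656 -0.0099]] zax [ 0.0089 -0.0037 -1.    ] yaw 4.72 [-0.4  0.5 -1.1]
```

Request:
send_rows(
  commands=[
    [-0.25, 0.05, -0.3, 0.03, 0.1, 0, -0.4],
    [-0.05, 0, -0.4, 0, 0, 0, -0.4],
    [-0.05, 0, -0.1, 0, 0, 0, -0.4],
    [0, 0, 0, 0, 0, 0, -0.4],
  ],
)

```text
time: 41.1
ee_pos: [0.5018, -0.4665, -0.0287]
eef_rot: [0.999, 0.041, 0.002, 0.003]
ft_force: [-0.4, 0.0, -0.1]
width: 0.0607
```

Request:
send_rows(
  commands=[
    [0, 0.05, -0.3, 0, 0, 0, -0.4],
    [0, 0, -0.02, 0, 0, 0, 1],
    [0, 0, -0.02, 0, 0, 0, 1],
    [0, 0, -0.02, 0, 0, 0, 1],
    [0, 0, -0.02, 0, 0, 0, 1],
    [0, 0, -0.02, 0, 0, 0, 1],
    [0, 0, -0.02, 0, 0, 0, 1],
    [0, 0, -0.01, 0, 0, 0, 1],
    [0, 0, 0, 0, 0, 0, 1],
    [0, 0, 0, 0, 0, 0, 1],
  ],
  grip_force=30,
)

```text
time: 41.93
ee_pos: [0.5048, -0.4636, -0.0384]
eef_rot: [0.999, 0.042, 0.004, 0.003]
ft_force: [-0.4, 1.1, 1.7]
width: 0.0198
```

Request:
send_rows(
  commands=[
    [0, 0, 0.4, 0, 0, 0, 1],
    [0, 0, 0.8, 0, 0, 0, 1],
    [0, 0, 1, 0, 0, 0, 1],
    [0, 0, 1, 0, 0, 0, 1],
    [0, 0, 1, 0, 0, 0, 1],
    [0.1, 0.4, 1, 0, 0, 0.5, 1],
    [0.2, 0.8, 1, 0, 0, 0.8, 1],
    [0.2, 1, 1, 0, 0, 0.8, 1],
    [0.2, 1, 1, 0, 0, 0.8, 1],
    [0.2, 1, 0.5, 0, 0, 0.8, 1],
  ],
)

```text
time: 42.77
ee_pos: [0.5191, -0.3428, 0.231]
eef_rot: [0.98, 0.199, -0.002, 0.004]
ft_force: [-0.2, -0.2, -0.9]
width: 0.0197
```

Request:
send_rows(
  commands=[
    [0.2, 1, 0, 0, 0, 0.8, 1],
    [0.2, 1, 0, 0, 0, 0.8, 1],
    [0.2, 1, 0, 0, 0, 0.8, 1],
    [0.2, 1, 0, 0, 0, 0.8, 1],
    [0.2, 1, 0, 0, 0, 0.8, 1],
    [0.2, 1, 0, 0, 0, 0.8, 1],
    [0.2, 1, 0, 0, 0, 0.8, 1],
    [0.2, 1, 0, 0, 0, 0.8, 1],
    [0.2, 1, 0, 0, 0, 0.8, 1],
    [0.2, 1, 0, 0, 0, 0.8, 1],
  ],
)

```text
time: 43.6
ee_pos: [0.5798, -0.0333, 0.247]
eef_rot: [0.845, 0.534, 0.006, 0.012]
ft_force: [0.5, 0.4, -1.2]
width: 0.0195
```

```bash
python3 st.py
```

```text
[[ 0.0247 -0.1273  0.247 ]] zax [ 0.0238 -0.014  -0.9996] yaw 64.62 [ 0.5  0.4 -1.2]
```

Request:
send_rows(
  commands=[
    [0.25, 0.9, 0, 0.08, 0.14, 0.7, 1],
    [0.25, 0.9, 0, 0.08, 0.14, 0.7, 1],
    [0.25, 0.9, -0.2, 0, 0, 0.7, 1],
    [0.25, 0.9, -0.2, 0, 0, 0.6, 1],
    [0.15, 0.5, -0.3, 0, 0, 0.2, 1],
    [0, 0, 0, 0, 0, 0, 1],
  ],
)

```text
time: 44.1
ee_pos: [0.6146, 0.101, 0.2299]
eef_rot: [0.764, 0.645, 0.002, 0.001]
ft_force: [-1.1, 0.1, -1.1]
width: 0.0197
```

```bash
python3 st.py
```

```text
[[0.0354 0.011  0.2299]] zax [ 0.0042  0.0018 -1.    ] yaw 80.36 [-1.1  0.1 -1.1]
```

Now lowering, keeping above the pile.

Request:
send_rows(
  commands=[
    [0.03, 0.1, -0.5, 0, 0, -0.09, 1],
    [0, 0.03, -0.9, 0, 0, 0, 1],
    [0, 0.03, -0.9, 0, 0, 0, 1],
    [0, 0.03, -0.7, 0, 0, 0, 1],
    [0, 0, -0.2, 0, 0, 0, 1],
    [0, 0, 0, 0, 0, 0, 1],
  ],
)

```text
time: 44.6
ee_pos: [0.6159, 0.1002, 0.1324]
eef_rot: [0.77, 0.638, 0.002, 0.004]
ft_force: [1.1, 0.2, -0.5]
width: 0.0199
```

```bash
python3 st.py
```

```text
[[0.0368 0.0105 0.1324]] zax [ 0.0076 -0.0031 -1.    ] yaw 79.23 [ 1.1  0.2 -0.5]
```

Request:
send_rows(
  commands=[
    [-0.08, -0.08, 0, 0.03, 0.08, 0.13, 1],
    [0, 0, -0.4, 0, 0, 0, 1],
    [0, 0, -0.4, 0, 0, 0, 1],
    [0, 0, -0.15, 0, 0, 0, 1],
    [0, 0, 0, 0, 0, 0, 1],
  ],
)

```text
time: 45.02
ee_pos: [0.6157, 0.0947, 0.1059]
eef_rot: [0.768, 0.641, 0.002, 0.002]
ft_force: [-0.3, 0.3, -1.2]
width: 0.0198
```

```bash
python3 st.py
```

```text
[[0.0376 0.005  0.1059]] zax [ 0.0057 -0.0011 -1.    ] yaw 79.66 [-0.3  0.3 -1.2]
```

Request:
send_rows(
  commands=[
    [0.0, 0.14, 0, 0, 0.06, 0.05, 1],
    [-0.03, 0, -0.25, 0, 0, 0, 1],
    [0, 0, -0.15, 0, 0, 0, 1],
    [0, 0, 0, 0, 0, 0, 1],
  ],
)

```text
time: 45.35
ee_pos: [0.6153, 0.0996, 0.0935]
eef_rot: [0.766, 0.642, 0.0, 0.001]
ft_force: [-0.4, -0.1, -1.5]
width: 0.0198
```

```bash
python3 st.py
```

```text
[[0.0363 0.0098 0.0935]] zax [ 0.001 -0.001 -1.   ] yaw 79.94 [-0.4 -0.1 -1.5]
```

Request:
send_rows(
  commands=[
    [0.02, -0.03, -0.1, 0, 0, 0, 1],
    [0, 0, -0.08, 0, 0, 0, 1],
    [0, 0, 0, 0, 0, 0, 1],
  ],
)

```text
time: 45.6
ee_pos: [0.6165, 0.0989, 0.09]
eef_rot: [0.766, 0.642, 0.001, 0.001]
ft_force: [0.1, -1.0, 0.0]
width: 0.0194
```

Request:
send_rows(
  commands=[
    [0, 0, -0.02, 0, 0, 0, 0.5],
    [0, 0, 0, 0, 0, 0, 0.3],
    [0, 0, 0, 0, 0, 0, 0.1],
    [0, 0, 0, 0, 0, 0, 0],
    [0, 0, 0, 0, 0, 0, 0],
    [0, 0, 0, 0, 0, 0, 0],
    [0, 0, 0.5, 0, 0, 0, 0],
    [0, 0, 0.8, 0, 0, 0, 0],
    [0, 0, 0.8, 0, 0, 0, 0],
    [0, 0, 0.8, 0, 0, 0, 0],
  ],
)

```text
time: 46.43
ee_pos: [0.6131, 0.0981, 0.1728]
eef_rot: [0.766, 0.643, -0.003, -0.001]
ft_force: [0.3, -0.4, -0.2]
width: 0.0433
```

Request:
send_rows(
  commands=[
    [0, 0, 0.8, 0, 0, 0, 0],
    [-0.2, -0.5, 0.8, 0, 0, 0, 0],
    [-0.2, -0.8, 0, 0, 0, 0, 0],
    [-0.2, -0.8, 0, 0, 0, 0, 0],
    [-0.2, -0.8, 0, 0, 0, 0, 0],
    [-0.2, -0.8, 0, 0, 0, 0, 0],
    [-0.2, -0.8, 0, 0, 0, 0, 0],
    [0, 0, 0, 0, 0, 0, 0],
  ],
)

```text
time: 47.1
ee_pos: [0.5769, -0.0386, 0.2306]
eef_rot: [0.764, 0.645, 0.001, 0.001]
ft_force: [0.4, -0.6, -0.9]
width: 0.0437
```

Run:
```python
from fit import *
import json
s=r.read_state();print(s['ee_pos'],s['eef_rot'].round(4)); json.dump({k:np.array(s[k]).tolist() for k in('ee_pos','eef_rot')},open('w16.json','w'))
a=snap('wrist','w16.png')
b=snap('top','t16.png'); crop(b,170,140,320,280,5,'t16c.png')
b=snap('side','s16.png'); crop(b,190,180,350,345,4,'s16c.png')
```

```text
[ 0.57694748 -0.03862028  0.23059786] [0.7643 0.6449 0.0013 0.0011]
```

View pics/w16.png

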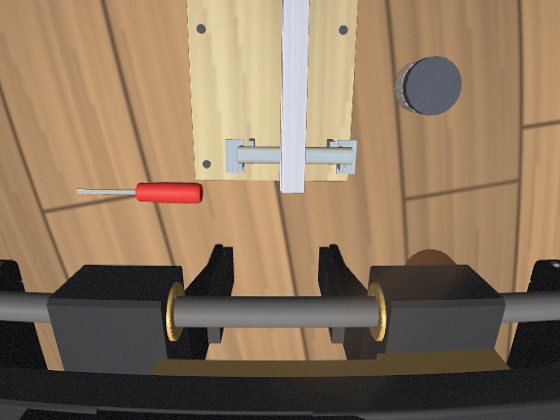

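View pics/t16c.png

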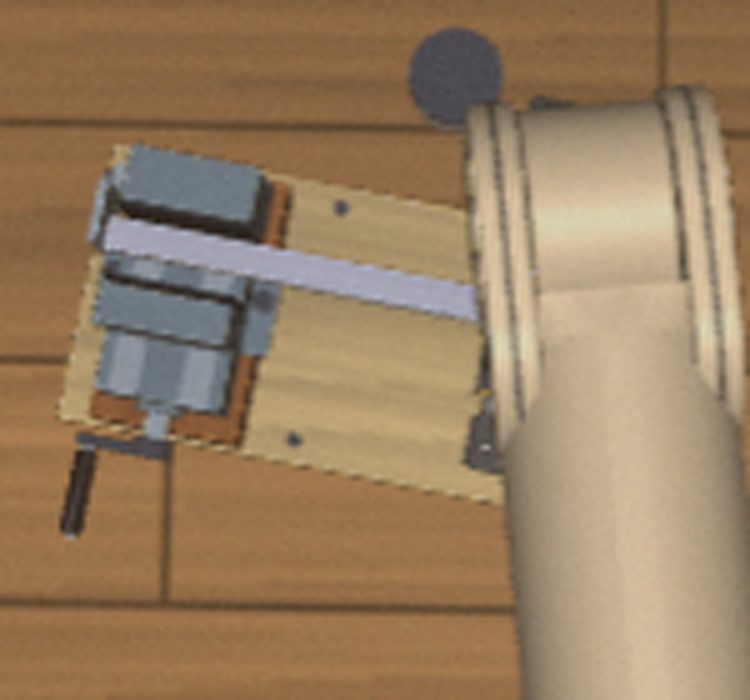

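View pics/s16c.png

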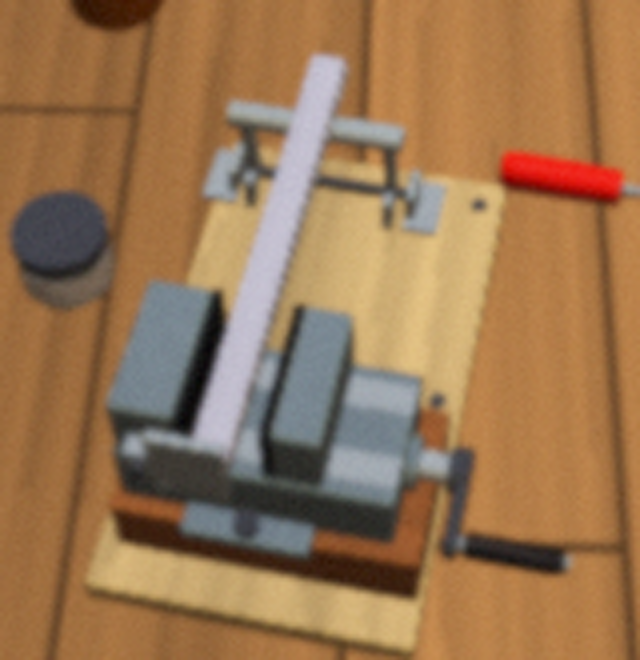

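Both bars are piled straight on the strip, and the top bar's outer end is at (292,192). The side view confirms the inner ends are at the stop plate. Next I'll check its board position and go to the crank.

Run:
```python
from fit import *
import json
s=json.load(open('w16.json')); p=np.load('board2.npy')
print('outer end',wb(p,onz('wrist',[(281.5,192),(303.5,192),(285,5),(308,5)],.136,s)).round(4))
print('inner',wb(p,onz('top',[(170+108/5-.4,140+235/5-.4)],.136)).round(4))
```

```text
outer end [[ 0.0281 -0.1327  0.136 ]
 [ 0.0474 -0.1326  0.136 ]
 [ 0.0291  0.0171  0.136 ]
 [ 0.0468  0.0173  0.136 ]]
inner [[0.0331 0.1444 0.136 ]]
```

Request:
send_rows(
  commands=[
    [-0.2, 0.2, 0, 0, 0, 1, -0.2],
    [-0.2, 0.5, 0, 0, 0, 1, -0.2],
    [-0.2, 0.5, 0, 0, 0, 1, -0.2],
    [-0.2, 0.5, 0, 0, 0, 1, -0.2],
    [-0.2, 0.5, 0, 0, 0, 1, -0.2],
    [-0.2, 0.5, 0, 0, 0, 1, -0.2],
    [-0.2, 0.5, 0, 0, 0, 1, -0.2],
    [-0.2, 0.5, 0, 0, 0, 1, -0.2],
    [-0.2, 0.5, 0, 0, 0, 1, -0.2],
    [-0.2, 0.5, 0, 0, 0, 1, -0.2],
  ],
)

```text
time: 48.08
ee_pos: [0.5148, 0.1287, 0.2296]
eef_rot: [0.392, 0.92, 0.004, -0.003]
ft_force: [-0.7, -0.0, 0.8]
width: 0.0523
```

Request:
send_rows(
  commands=[
    [-0.15, 0.5, 0, 0, 0, 1, -0.2],
    [-0.15, 0.5, 0, 0, 0, 1, -0.2],
    [-0.15, 0.5, 0, 0, 0, 1, -0.2],
    [-0.15, 0.5, 0, 0, 0, 1, -0.2],
    [-0.15, 0.5, 0, 0, 0, 1, -0.2],
    [-0.15, 0.5, 0, 0, 0, 1, -0.2],
    [-0.15, 0.5, 0, 0, 0, 1, -0.2],
    [0, 0.5, 0, 0, 0, 0.2, -0.2],
    [0, 0, 0, 0, 0, 0, -0.2],
  ],
)

```text
time: 48.83
ee_pos: [0.4731, 0.2743, 0.2308]
eef_rot: [0.055, 0.998, 0.006, -0.005]
ft_force: [-0.3, 0.4, -0.7]
width: 0.052
```

```bash
python3 - <<'E'
from fit import *
import json
s=r.read_state();print(s['ee_pos']); json.dump({k:np.array(s[k]).tolist() for k in('ee_pos','eef_rot')},open('w17.json','w'))
a=snap('wrist','w17.png')
p=np.load('board2.npy')
for th in (1.5,1.6,1.7,1.8): print(th,proj('wrist',bw(p,[(-.12+d,.1+.04*np.sin(th),.085+.04*np.cos(th)) for d in(-.026,0,.026)]),s).round(1).tolist())
E
python3 st.py
```

```text
[0.47307474 0.27430581 0.23075315]
1.5 [[258.1, 168.9], [256.8, 194.0], [255.6, 218.0]]
1.6 [[258.4, 168.2], [257.1, 193.0], [255.8, 216.8]]
1.7 [[258.2, 167.4], [256.9, 192.0], [255.7, 215.6]]
1.8 [[257.7, 166.6], [256.4, 191.0], [255.2, 214.4]]
[[-0.134   0.1559  0.2307]] zax [-0.0102  0.0118 -0.9999] yaw 173.63 [-0.7 -0.1  0.4]
```

View pics/w17.png

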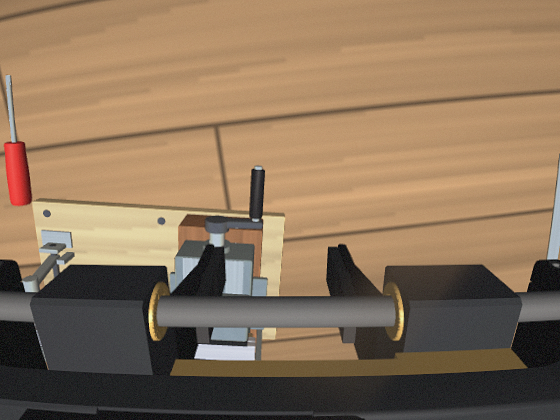

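Request:
send_rows(
  commands=[
    [0.2, -0.5, -0.5, -0.13, -0.12, -0.4, -0.2],
    [0, -0.2, -1, 0, 0, -0.34, -0.2],
    [0, -0.1, -1, 0, 0, 0, -0.2],
    [0, 0, -1, 0, 0, 0, -0.2],
    [0, 0, -0.5, 0, 0, 0, -0.2],
    [0, 0, 0, 0, 0, 0, -0.2],
  ],
)

```text
time: 49.38
ee_pos: [0.4789, 0.2496, 0.1078]
eef_rot: [0.089, 0.996, 0.001, 0.002]
ft_force: [-0.2, -0.9, -1.2]
width: 0.0522
```

```bash
python3 st.py
```

```text
[[-0.1243  0.1336  0.1078]] zax [ 0.0046  0.0022 -1.    ] yaw 169.73 [-0.2 -0.9 -1.2]
```

Request:
send_rows(
  commands=[
    [0.05, 0.2, 0, 0, 0, 0, -0.2],
    [0, 0, -0.8, 0, 0, 0, -0.2],
    [0, 0, -0.8, 0, 0, 0, -0.2],
    [0, 0, -0.6, 0, 0, 0, -0.2],
    [0, 0, 0, 0, 0, 0, -0.2],
  ],
)

```text
time: 49.8
ee_pos: [0.4842, 0.2588, 0.0458]
eef_rot: [0.091, 0.996, 0.003, 0.006]
ft_force: [-0.3, -0.7, -0.3]
width: 0.0525
```

```bash
python3 st.py
```

```text
[[-0.1207  0.1435  0.0458]] zax [ 0.0116  0.0054 -0.9999] yaw 169.55 [-0.3 -0.7 -0.3]
```

Request:
send_rows(
  commands=[
    [-0.17, -0.12, -0.35, -0.06, 0.13, 0, -0.2],
    [0, 0, -0.35, 0, 0, 0, -0.2],
    [0, 0, 0, 0, 0, 0, -0.2],
  ],
)

```text
time: 50.05
ee_pos: [0.481, 0.257, 0.0273]
eef_rot: [0.091, 0.996, 0.001, 0.002]
ft_force: [-1.5, 0.3, -0.4]
width: 0.0522
```

Request:
send_rows(
  commands=[
    [0, 0, 0, 0, 0, 0, 1],
    [0, 0, 0, 0, 0, 0, 1],
    [0, 0, 0, 0, 0, 0, 1],
    [0, 0, 0, 0, 0, 0, 1],
    [0, 0, 0, 0, 0, 0, 1],
    [0, 0, 0, 0, 0, 0, 1],
    [0, 0, 0, 0, 0, 0, 1],
    [0, 0, 0, 0, 0, 0, 1],
  ],
  grip_force=35,
)

```text
time: 50.72
ee_pos: [0.4824, 0.2552, 0.03]
eef_rot: [0.092, 0.996, -0.0, 0.003]
ft_force: [-1.6, 3.8, -0.6]
width: 0.013
```

```bash
python3 st.py; python3 crank.py -0.4 8
```

```text
[[-0.1218  0.1397  0.03  ]] zax [ 0.0055 -0.0011 -1.    ] yaw 169.42 [-1.6  3.8 -0.6]
th 1.6202995567155147 rad 0.03960578412952357 F [-1.6  3.8 -0.6] w 0.012954584710286854 q [ 0.092  0.996 -0.     0.003] x 0.4754432186905403
[np.float64(-0.01), np.float64(-0.07), np.float64(0.52)] [np.float64(-0.05), np.float64(-0.27), np.float64(0.45)] [np.float64(-0.08), np.float64(-0.42), np.float64(0.31)] [np.float64(-0.09), np.float64(-0.51), np.float64(0.12)] [np.float64(-0.09), np.float64(-0.51), np.float64(-0.09)] [np.float64(-0.08), np.float64(-0.44), np.float64(-0.29)] [np.float64(-0.05), np.float64(-0.29), np.float64(-0.44)] [np.float64(-0.02), np.float64(-0.1), np.float64(-0.52)]
```

Request:
send_rows(
  commands=[
    [-0.01, -0.07, 0.52, 0, 0, 0, 1],
    [-0.05, -0.27, 0.45, 0, 0, 0, 1],
    [-0.08, -0.42, 0.31, 0, 0, 0, 1],
    [-0.09, -0.5, 0.12, 0, 0, 0, 1],
    [-0.09, -0.5, -0.09, 0, 0, 0, 1],
  ],
)

```text
time: 51.13
ee_pos: [0.4743, 0.2096, 0.0726]
eef_rot: [0.089, 0.996, 0.006, 0.005]
ft_force: [-4.2, 2.7, 14.8]
width: 0.013
```

```bash
python3 crank.py -0.4 8
```

```text
th -0.16472965128935255 rad 0.04110655530569021 F [-4.2  2.7 14.8] w 0.013019786979682688 q [0.089 0.996 0.006 0.005] x 0.47549788389422815
[np.float64(-0.09), np.float64(-0.48), np.float64(-0.23)] [np.float64(-0.07), np.float64(-0.38), np.float64(-0.37)] [np.float64(-0.04), np.float64(-0.21), np.float64(-0.49)] [np.float64(-0.0), np.float64(-0.0), np.float64(-0.53)] [np.float64(0.04), np.float64(0.2), np.float64(-0.49)] [np.float64(0.07), np.float64(0.37), np.float64(-0.37)] [np.float64(0.09), np.float64(0.48), np.float64(-0.19)] [np.float64(0.09), np.float64(0.52), np.float64(0.01)]
```

Request:
send_rows(
  commands=[
    [-0.09, -0.48, -0.2, -0.06, 0.1, 0, 1],
    [-0.07, -0.38, -0.37, -0.06, 0, 0, 1],
    [-0.04, -0.21, -0.49, 0, 0, 0, 1],
    [0, 0, -0.52, 0, 0, 0, 1],
    [0.04, 0.2, -0.48, 0, 0, 0, 1],
    [0.07, 0.37, -0.34, 0, 0, 0, 1],
  ],
)

```text
time: 51.63
ee_pos: [0.4709, 0.1909, 0.0026]
eef_rot: [0.09, 0.996, -0.001, 0.003]
ft_force: [-1.4, -2.2, 4.4]
width: 0.013
```

```bash
python3 crank.py -0.4 9
```

```text
th -2.4229243369495284 rad 0.03907890151569609 F [-1.4 -2.2  4.4] w 0.012956976741279809 q [ 0.09   0.996 -0.001  0.003] x 0.4754416862212883
[np.float64(0.08), np.float64(0.43), np.float64(-0.29)] [np.float64(0.09), np.float64(0.52), np.float64(-0.06)] [np.float64(0.09), np.float64(0.5), np.float64(0.15)] [np.float64(0.07), np.float64(0.41), np.float64(0.33)] [np.float64(0.04), np.float64(0.25), np.float64(0.47)] [np.float64(0.01), np.float64(0.05), np.float64(0.53)] [np.float64(-0.03), np.float64(-0.16), np.float64(0.5)] [np.float64(-0.06), np.float64(-0.34), np.float64(0.4)] [np.float64(-0.08), np.float64(-0.47), np.float64(0.24)]
```

Request:
send_rows(
  commands=[
    [0.08, 0.43, -0.2, 0, 0, 0, 1],
    [0.09, 0.5, -0.03, 0, 0, 0, 1],
    [0.09, 0.49, 0.17, 0, 0, 0, 1],
    [0.07, 0.4, 0.35, 0, 0, 0, 1],
    [0.04, 0.23, 0.47, 0, 0, 0, 1],
    [0.01, 0.04, 0.52, 0, 0, 0, 1],
  ],
)

```text
time: 52.13
ee_pos: [0.4822, 0.2556, 0.0343]
eef_rot: [0.09, 0.996, -0.001, 0.001]
ft_force: [2.2, -6.2, -3.0]
width: 0.0131
```

```bash
python3 crank.py -0.4 9
```

```text
th 1.5140252391415918 rad 0.03994666586205553 F [ 2.2 -6.2 -3. ] w 0.01305126562018359 q [ 0.09   0.996 -0.001  0.001] x 0.47519858686001515
[np.float64(-0.02), np.float64(-0.13), np.float64(0.51)] [np.float64(-0.06), np.float64(-0.32), np.float64(0.42)] [np.float64(-0.08), np.float64(-0.45), np.float64(0.26)] [np.float64(-0.09), np.float64(-0.52), np.float64(0.06)] [np.float64(-0.09), np.float64(-0.5), np.float64(-0.15)] [np.float64(-0.07), np.float64(-0.4), np.float64(-0.34)] [np.float64(-0.04), np.float64(-0.24), np.float64(-0.47)] [np.float64(-0.01), np.float64(-0.04), np.float64(-0.53)] [np.float64(0.03), np.float64(0.16), np.float64(-0.5)]
```

Request:
send_rows(
  commands=[
    [-0.02, -0.13, 0.5, 0, 0, 0, 1],
    [-0.06, -0.32, 0.41, 0, 0, 0, 1],
    [-0.08, -0.45, 0.25, 0, 0, 0, 1],
    [-0.09, -0.51, 0.05, 0, 0, 0, 1],
    [-0.09, -0.5, -0.15, 0, 0, 0, 1],
    [-0.07, -0.4, -0.34, 0, 0, 0, 1],
  ],
)

```text
time: 52.63
ee_pos: [0.4706, 0.1895, 0.0625]
eef_rot: [0.087, 0.996, 0.002, 0.004]
ft_force: [-2.9, -2.4, 9.2]
width: 0.0131
```

```bash
python3 crank.py -0.3 10
```

```text
th -0.7276918437861798 rad 0.04089601094850568 F [-2.9 -2.4  9.2] w 0.013146502759488265 q [0.087 0.996 0.002 0.004] x 0.4754122804441762
[np.float64(-0.04), np.float64(-0.23), np.float64(-0.33)] [np.float64(-0.03), np.float64(-0.15), np.float64(-0.37)] [np.float64(-0.01), np.float64(-0.04), np.float64(-0.4)] [np.float64(0.01), np.float64(0.08), np.float64(-0.39)] [np.float64(0.03), np.float64(0.19), np.float64(-0.35)] [np.float64(0.05), np.float64(0.28), np.float64(-0.28)] [np.float64(0.06), np.float64(0.35), np.float64(-0.18)] [np.float64(0.07), np.float64(0.39), np.float64(-0.07)] [np.float64(0.07), np.float64(0.39), np.float64(0.05)] [np.float64(0.06), np.float64(0.36), np.float64(0.17)]
```

Request:
send_rows(
  commands=[
    [-0.04, -0.22, -0.32, 0, 0, 0, 1],
    [-0.03, -0.15, -0.37, 0, 0, 0, 1],
    [-0.01, -0.04, -0.39, 0, 0, 0, 1],
    [0.01, 0.08, -0.38, 0, 0, 0, 1],
    [0.03, 0.19, -0.34, 0, 0, 0, 1],
    [0.05, 0.28, -0.26, 0, 0, 0, 1],
  ],
)

```text
time: 53.13
ee_pos: [0.472, 0.1941, 0.0002]
eef_rot: [0.089, 0.996, 0.004, 0.007]
ft_force: [-1.4, 3.2, 12.2]
width: 0.0128
```

```bash
python3 crank.py -0.3 10;  python3 - <<'E'
from fit import *
b=snap('side','s18.png'); crop(b,190,180,350,345,4,'s18c.png')
E
```

```text
th -2.5277073967093076 rad 0.03894938536854025 F [-1.4  3.2 12.2] w 0.012807195643770117 q [0.089 0.996 0.004 0.007] x 0.47596548929280763
[np.float64(0.06), np.float64(0.33), np.float64(-0.21)] [np.float64(0.07), np.float64(0.39), np.float64(-0.07)] [np.float64(0.07), np.float64(0.39), np.float64(0.05)] [np.float64(0.06), np.float64(0.36), np.float64(0.17)] [np.float64(0.05), np.float64(0.29), np.float64(0.27)] [np.float64(0.04), np.float64(0.2), np.float64(0.34)] [np.float64(0.02), np.float64(0.09), np.float64(0.39)] [np.float64(-0.0), np.float64(-0.03), np.float64(0.4)] [np.float64(-0.02), np.float64(-0.14), np.float64(0.37)] [np.float64(-0.04), np.float64(-0.24), np.float64(0.31)]
```

View pics/s18c.png

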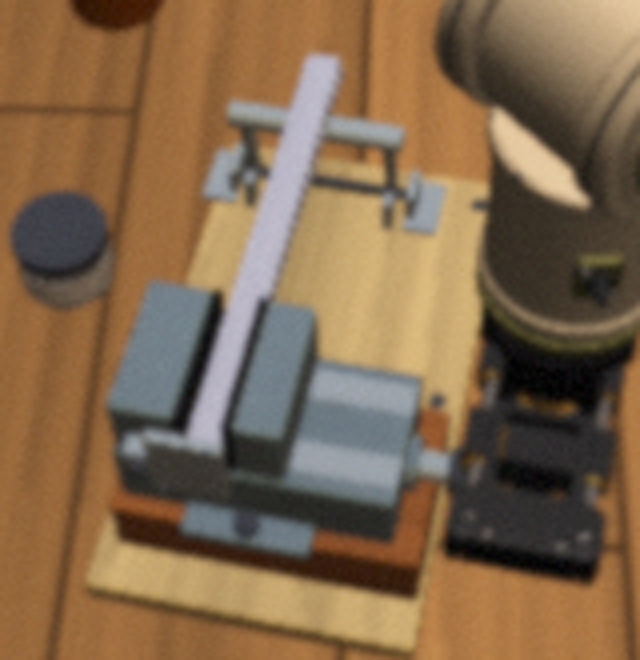

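The jaw is now against the pile, which lies straight between the jaws. I'll tighten by about half a turn more.

Request:
send_rows(
  commands=[
    [0.06, 0.34, -0.15, 0, 0.1, 0, 1],
    [0.07, 0.4, -0.03, 0, 0, 0, 1],
    [0.07, 0.4, 0.08, 0, 0, 0, 1],
    [0.06, 0.37, 0.2, 0, 0, 0, 1],
    [0.05, 0.3, 0.3, 0, 0, 0, 1],
  ],
)

```text
time: 53.6
ee_pos: [0.4803, 0.2459, 0.0077]
eef_rot: [0.089, 0.996, -0.002, -0.0]
ft_force: [2.7, -4.0, -3.8]
width: 0.0128
```

```bash
python3 crank.py -0.3 8
```

```text
th 2.2502997985286886 rad 0.038627558841538144 F [ 2.7 -4.  -3.8] w 0.01279961054042428 q [ 0.089  0.996 -0.002 -0.   ] x 0.47501538596482495
[np.float64(0.04), np.float64(0.23), np.float64(0.32)] [np.float64(0.02), np.float64(0.09), np.float64(0.39)] [np.float64(-0.0), np.float64(-0.03), np.float64(0.4)] [np.float64(-0.03), np.float64(-0.14), np.float64(0.37)] [np.float64(-0.04), np.float64(-0.24), np.float64(0.31)] [np.float64(-0.06), np.float64(-0.32), np.float64(0.23)] [np.float64(-0.07), np.float64(-0.37), np.float64(0.12)] [np.float64(-0.07), np.float64(-0.39), np.float64(0.0)]
```

Request:
send_rows(
  commands=[
    [0.03, 0.2, 0.36, 0, 0, 0, 1],
    [0.02, 0.08, 0.42, 0, 0, 0, 1],
    [0, -0.03, 0.44, 0, 0, 0, 1],
    [-0.03, -0.14, 0.42, 0, 0, 0, 1],
    [-0.02, -0.12, 0.2, 0, 0, 0, 1],
  ],
)

```text
time: 54.02
ee_pos: [0.4798, 0.2437, 0.062]
eef_rot: [0.088, 0.996, -0.005, -0.002]
ft_force: [2.4, -4.1, -10.9]
width: 0.0128
```

```bash
python3 crank.py -0.3 4
```

```text
th 0.7462472879954212 rad 0.04091472020673164 F [  2.4  -4.1 -10.9] w 0.012817346036368898 q [ 0.088  0.996 -0.005 -0.002] x 0.4749670736549139
[np.float64(-0.06), np.float64(-0.35), np.float64(0.2)] [np.float64(-0.07), np.float64(-0.38), np.float64(0.12)] [np.float64(-0.07), np.float64(-0.39), np.float64(-0.0)] [np.float64(-0.07), np.float64(-0.37), np.float64(-0.12)]
```

The crank is at about 7.03 rad, roughly 0.55 turn past contact. I'll release it and back off.

Request:
send_rows(
  commands=[
    [0, 0, 0, 0, 0, 0, 0.5],
    [0, 0, 0, 0, 0, 0, 0.2],
    [0, 0, 0, 0, 0, 0, 0],
    [0, 0, 0, 0, 0, 0, -0.3],
    [0, 0, 0, 0, 0, 0, -0.3],
    [0, 0, 0, 0, 0, 0, -0.3],
    [0, 0, 0.4, 0, 0, 0, -0.3],
    [0, 0, 0.8, 0, 0, 0, -0.3],
    [0, 0, 1, 0, 0, 0, -0.3],
    [0, 0, 1, 0, 0, 0, -0.3],
  ],
)

```text
time: 54.85
ee_pos: [0.4755, 0.2428, 0.1597]
eef_rot: [0.088, 0.996, -0.006, -0.006]
ft_force: [0.6, -0.6, 0.8]
width: 0.0563
```

Request:
send_rows(
  commands=[
    [-0.2, 0, 1, 0, 0, 0, -0.3],
    [-0.2, 0, 1, 0, 0, 0, -0.3],
    [-0.2, 0, 1, 0, 0, 0, -0.3],
    [-0.2, 0, 0.5, 0, 0, 0, -0.3],
    [0, -0.5, 0, 0, 0, 0, -0.3],
    [0, -0.6, 0, 0, 0, 0, -0.3],
    [0, -0.6, 0, 0, 0, 0, -0.3],
    [0, -0.6, 0, 0, 0, 0, -0.3],
    [0, -0.3, 0, 0, 0, 0, -0.3],
    [0, 0, 0, 0, 0, 0, -0.3],
  ],
)

```text
time: 55.68
ee_pos: [0.4485, 0.1697, 0.2874]
eef_rot: [0.081, 0.997, -0.001, 0.001]
ft_force: [-0.6, -0.7, 0.5]
width: 0.0568
```

Run:
```python
from fit import *
import json
s=r.read_state();print(s['ee_pos'],s['ft_force']); json.dump({k:np.array(s[k]).tolist() for k in('ee_pos','eef_rot')},open('w19.json','w'))
a=snap('wrist','w19.png')
b=snap('top','t19.png'); crop(b,170,130,370,290,4,'t19c.png')
b=snap('side','s19.png'); crop(b,190,140,350,345,3.5,'s19c.png')
```

```text
[0.44846048 0.16967627 0.2873944 ] [-0.64550905 -0.65459003  0.54358351]
```

View pics/w19.png

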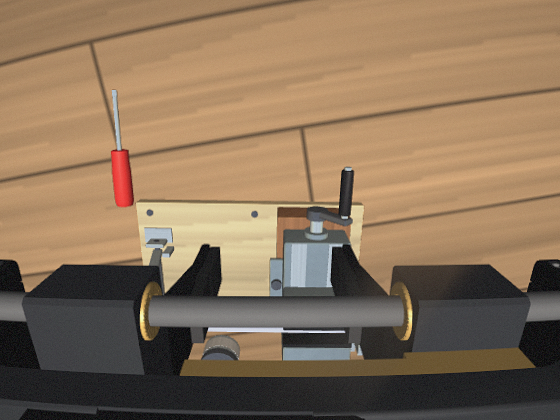

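View pics/s19c.png

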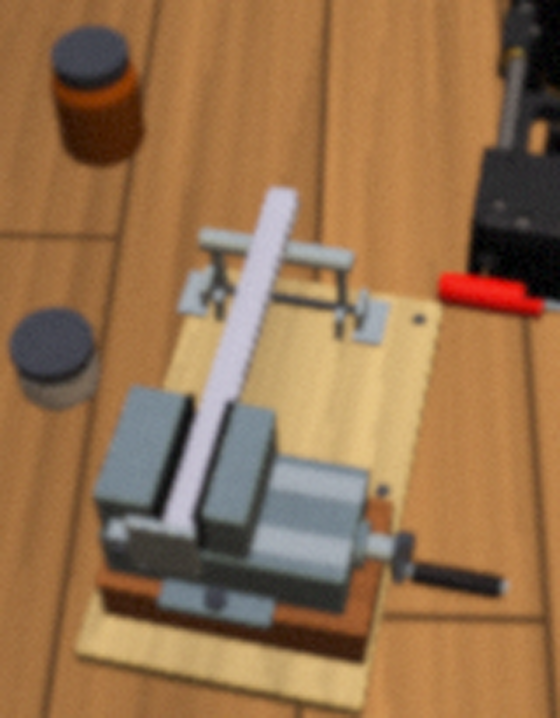

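View pics/t19c.png

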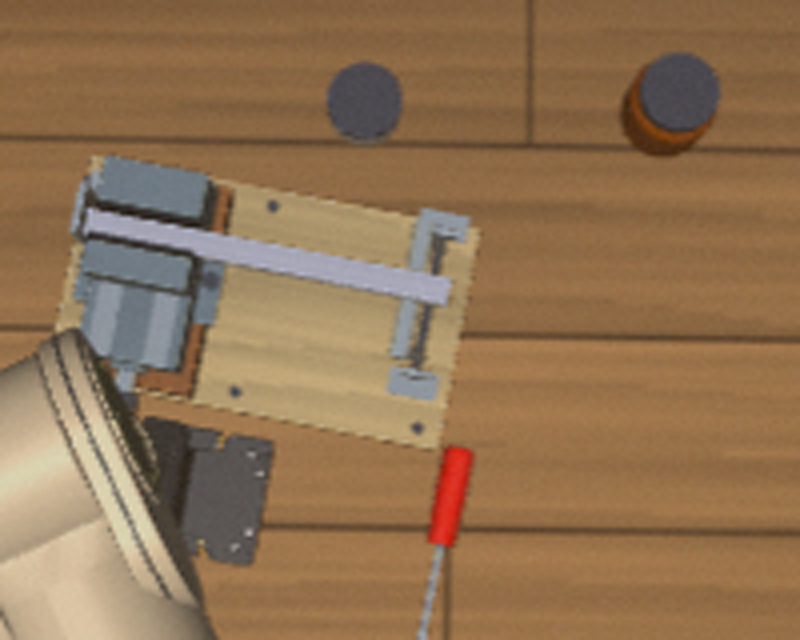

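Run:
```python
from fit import *
p=np.load('board2.npy'); a=cv2.imread('pics/t19.png'); hsv=cv2.cvtColor(a,cv2.COLOR_BGR2HSV)
m=cv2.inRange(hsv,(112,8,140),(150,45,225)); m[:,:185]=0;m[:,290:]=0;m[:175]=0;m[210:]=0
c=max(cv2.findContours(m,0,1)[0],key=cv2.contourArea); W=wb(p,onz('top',c.reshape(-1,2),.136))[:,:2]
print(cv2.minAreaRect((W*1000).astype(np.float32)))
for th in (1.5,1.781): print(proj('side',bw(p,(.04,-.12-.0736*np.cos(th),.034+.0736*np.sin(th)))))
print('obs stand',190+276/3.5,140+244/3.5)
for nm,uv,z,f in (('tin',(261,155),.045,None),): pass
t0=cv2.imread('pics/top0.png'); d=cv2.absdiff(t0,a)[:,:,2]; print('jar/tin diff',d[140:170,320:352].mean(),d[140:170,245:278].mean(),'screwdriver',d[240:292,270:292].mean())
s=__import__('json').load(open('w19.json'))
for th in (.6,.75,.9): print(th,proj('wrist',bw(p,(-.12,.1+.04*np.sin(th),.085+.04*np.cos(th))),s).round(1))
```

```text
((38.168270111083984, 6.5279083251953125), (277.6092224121094, 19.1603946685791), 89.9623031616211)
[[271.16250971 203.06736961]]
[[269.30148834 209.65995611]]
obs stand 268.8571428571429 209.71428571428572
jar/tin diff 2.55625 2.7040404040404042 screwdriver 3.30506993006993
0.6 [[342.2 192.5]]
0.75 [[345.8 191.6]]
0.9 [[348.7 190.6]]
```

Run:
```python
from h import *
print(r.close_job())
```

```text
the job is handed in; nothing more can be done
None
```

The job is handed in after about 56 s of robot time, with the two bars that were there clamped on the strip. The interface gave no verdict.

**What I did**
- I swung the stand past upright onto its stop.
- I opened the vise to about 39 mm and laid the strip across bed and stand.
- I piled both bars on the strip. The second had been knocked aside by then, so I re-measured it before gripping it.
- I cranked the jaw in to about 7.03 rad, roughly 0.55 turn past contact.

**Last checks**
- **Stand:** the crossbar in the side view matches 1.78 rad (stop is 1.781).
- **Top bar:** centre at board x 38.2, y 6.5 mm, along the gap to within 0.1°. This relies on a board fit good to about 2 mm; the target is x 36 to 44, y -1 to 13.
- **Lower bar and strip:** these are covered in the last top view. When placed, the lower bar was at about y 5.8 mm and the strip at about x 37, y 3 mm. I didn't measure either again after clamping.
- **Clamp:** I judged the clamping from the crank angle, which agrees with the handle's position in the wrist view. I didn't measure the jaw force itself.
- **Jar, tin and screwdriver:** unchanged against the first top picture. The robot is clear of everything.

**Disagreed with the description:** the finger ends are about 39 mm behind the reported TCP. Because of this my first two tries at the crossbar closed above it, and I used that offset from then on.

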